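# Pack the angle sections away in the slide-lid case

## Task

Pack the loose steel angle sections away: lift the white lid over the red end lip of the grey case, slide it out of its grooves and put it aside, then lift out the orange transit block and stand it in the green tray. Nest every loose angle section on the brass saddle inside the case, one snugly over the other, ridge up and ends flush. Then slide the lid back into its grooves until it drops flat behind the red lip, without disturbing the bottle, the jar or the screwdriver.

Things in the scene. Friction and masses are not known exactly. Their poses are not given: they have to be found in the camera images.
- case: grey open-topped case fixed to the bench, outside 150 (x) x 142 (y) x 72 mm high, yaw within 0.25 rad of world. Origin: centre of its underside on the bench; z up. Floor 5 thick, cavity 130 x 130. The lid slides out towards the case's +y. -y end wall closed to full height
- lip (a point): middle of the top edge of the red +y end wall (6 mm thick), at height 59 mm: 5 mm above the ledges on which the lid's underside rests (height 54). So the lid must be raised more than 5 and less than 10 mm (the rails stop it there) to slide out over the lip
- groove (a point): in the groove of the +x side wall, mid-length, on the ledge at height 54 mm; same on the -x side. Each groove is 14 mm high, runs the whole length along y from x = 65 out to 71 mm, open at the +y end, and is covered by a rail at height 68 to 72 that reaches in to x = 63 mm
- saddle (a point): middle of the ridge (height 29.0 mm) of the brass saddle: an angle section fixed on the case's floor at its centre, ridge up along the case's x, same profile as the loose ones but 50 mm long. Sections nested on it have their origins 10.7, 16.3, 22.0, 27.6 mm above the case's origin, straight over it
- lid: white plastic lid 136 (x) x 124 (y) x 4 mm, about 0.14 kg, loose, at the start closed in the grooves of the case with about 3 mm play each way. Origin: centre of its underside; axes as the case's when closed. Black bar handle in its middle: 40 (x) x 12 (y), from 4 to 32 mm above the origin
- block: orange plastic transit block, loose, 58 (x) x 68 (y) x 44 mm high, about 0.09 kg: a bridge whose two feet (9 mm thick, along the y ends, 30 mm high) stand on the case's floor astride the saddle. Origin: centre of its underside; z up. Under the lid at the start; can be taken across its 58 mm width (x)
- tray: green shallow open tray fixed to the bench, 120 (x) x 110 (y) x 16 mm high outside, walls and floor 4 mm thick. Origin: centre of its underside; z up
- angle1: one of four identical loose steel angle sections (3 or 4 present, None if absent): two legs 30 wide, 4 thick, at 90 degrees, 58 long, 0.09 kg; stands on the mat like a tent, any yaw. Origin: centre of underside; x along the ridge, z up; ridge 24.0 above the origin; widest 42.4 (y) at 2.8 up. Take it by its two ends (58 apart). A section nested on another sits 5.7 mm higher
- angle2: one of four identical loose steel angle sections (3 or 4 present, None if absent): two legs 30 wide, 4 thick, at 90 degrees, 58 long, 0.09 kg; stands on the mat like a tent, any yaw. Origin: centre of underside; x along the ridge, z up; ridge 24.0 above the origin; widest 42.4 (y) at 2.8 up. Take it by its two ends (58 apart). A section nested on another sits 5.7 mm higher
- angle3: one of four identical loose steel angle sections (3 or 4 present, None if absent): two legs 30 wide, 4 thick, at 90 degrees, 58 long, 0.09 kg; stands on the mat like a tent, any yaw. Origin: centre of underside; x along the ridge, z up; ridge 24.0 above the origin; widest 42.4 (y) at 2.8 up. Take it by its two ends (58 apart). A section nested on another sits 5.7 mm higher
- angle4: one of four identical loose steel angle sections (3 or 4 present, None if absent): two legs 30 wide, 4 thick, at 90 degrees, 58 long, 0.09 kg; stands on the mat like a tent, any yaw. Origin: centre of underside; x along the ridge, z up; ridge 24.0 above the origin; widest 42.4 (y) at 2.8 up. Take it by its two ends (58 apart). A section nested on another sits 5.7 mm higher
- bottle: bystander: amber bottle, 48 mm across, 100 mm tall, standing; origin at its underside
- jar: bystander: pale jar with a white cap, 52 mm across, 45 mm tall, standing; origin at its underside
- driver: bystander: screwdriver 170 mm long lying along its x; origin under its middle
Not all that is in view belongs to the job. Of the things that look like the case, take the one that is farthest to the robot's left at the start.

How it is judged:
On the way, in this order (a step that is already met when the one before it is completed fails the run):
1. the lid has been slid out of the case and is clear of it (horizontal distance between lid and case above 0.135 m), for 0.2 s.
2. the orange block has been lifted out of the case (horizontal distance between block and case above 0.12 m), for 0.2 s.
At the end, for the whole second after the job is handed in: every section present nested on the saddle, fully down: tilt and ridge direction within 0.08 rad, centred within 6 mm along and 3 mm across the ridge; block upright in the tray; lid back in its grooves, flat on the ledges behind the lip, handle up; all at rest (x of angle1 in the frame of case between -0.006 and 0.006 m and y of angle1 in the frame of case between -0.003 and 0.003 m and z of angle1 in the frame of case between 0.0085 and 0.0305 m and angle between the x axis of each of angle1, angle2, angle3, angle4 and the x axis of case, either way round below 0.08 rad and angle between each of angle1, angle2, angle3, angle4, block's own z axis and vertical below 0.08 rad and linear speed of each of angle1, angle2, angle3, angle4, block, lid below 0.02 m/s and x of angle2 in the frame of case between -0.006 and 0.006 m and y of angle2 in the frame of case between -0.003 and 0.003 m and z of angle2 in the frame of case between 0.0085 and 0.0305 m and x of angle3 in the frame of case between -0.006 and 0.006 m and y of angle3 in the frame of case between -0.003 and 0.003 m and z of angle3 in the frame of case between 0.0085 and 0.0305 m and x of angle4 in the frame of case between -0.006 and 0.006 m and y of angle4 in the frame of case between -0.003 and 0.003 m and z of angle4 in the frame of case between 0.0085 and 0.0305 m and x of block in the frame of tray between -0.05 and 0.05 m and y of block in the frame of tray between -0.045 and 0.045 m and height (world z) of block below 0.008 m and x of lid in the frame of case between -0.005 and 0.005 m and y of lid in the frame of case between -0.006 and 0.006 m and z of lid in the frame of case between 0.052 and 0.0565 m and angle between lid's own z axis and vertical below 0.04 rad); the robot touches nothing.
It fails at once if the bottle is knocked over or moved by more than 3 cm (distance of bottle from where it was at the start of the episode above 0.03 m or angle between bottle's own z axis and vertical above 0.5 rad).
It fails at once if the jar is knocked over or moved by more than 3 cm (distance of jar from where it was at the start of the episode above 0.03 m or angle between jar's own z axis and vertical above 0.5 rad).
It fails at once if the screwdriver is knocked over or moved by more than 3 cm (distance of driver from where it was at the start of the episode above 0.03 m).
Of angle1, angle2, angle3, angle4 only 3 to 4 are there at a start; the rules pass over those that are not, and their reading is None.
At some moment in a run one of angle1, angle2, angle3, angle4 may be knocked a few centimetres aside while the robot is not near it.
It also fails if it takes over 210 s, if anything falls off the work surface, if the arm or the gripper's body presses on something with over 40 N, if the wrist force passes 120 N, or if a joint passes its speed limit or range.

## Robot

A 6-joint arm with a two-finger parallel gripper is mounted at the origin on the work surface. World frame = base frame: x ahead of the robot, y to its left, z up, the work surface at z = 0. Lengths are in m, angles in rad, forces in N, time in s.
With the tool pointing down it reaches from about 0.225 to 0.875 m from the base axis. Payload 3.4 kg.
Tool frame: the origin (TCP) lies between the finger pads; the fingertips stand 8 mm ahead of it and the grasp point (between the pads) lies 11 mm behind it; z points along the fingers, y is the line along which they close (so a half turn about z gives the same grasp; the last joint's range is limited). The gripper opens to 85 mm and grips with 20 to 120 N. Pads are 22 mm wide; open, the fingers measure 114 mm over their backs; the gripper's body (76 mm by 85 mm) begins 54 mm behind the grasp point. The pads swing forward as they close: fully open they stand 13 mm farther back than shut.
Start: joints at [1.159, 0.276, 1.505, -0, 1.361, -0.121], TCP at [0.165, 0.551, 0.239] pointing down, gripper open.
Joint ranges: [-2.89, 2.89], [-0.75, 2.08], [0.22, 2.7], [-1.18, 4.32], [0.11, 2.71], [-2.7, 2.7]. Speed limits (rad/s): [2.57, 2.57, 3.14, 3.14, 3.14, 3.14].

## Interface

Orientations are given as a unit quaternion [w, x, y, z].
In Python, from rig import manip, optics, finder gives the robot as it stands.
- The arm moves only by the tool servo_tool, never from a script. Its argument "increments" is a list of rows, each a list of 7 numbers: the shift along the tool's x, y, z in cm, then the turn, a rotation vector about the tool's x, y, z in degrees, then the closure, from -1 (fully open) to 1 (shut). In form: [[x, y, z, rx, ry, rz, gripper], ...]. A call has exactly 5 rows; each row shifts and turns the commanded pose from where the row before left it, along the tool's axes as they then stand; what a row does not reach is not made up. A row lasts 1/10 s, in which the tool goes at most 50 mm and 8.59 degrees, less where a joint would pass 70% of its speed; a pose out of reach is approached as far as the arm can. A call is refused whole if a number of a shift passes 5 or a number of a turn 8.59, either way. A call with a gripper value outside its range is refused whole. The fingers move at their own pace and stop on an object; "squeeze" is the grip in N (left out, the last holds). Time passes only in rows, so rows that do not move let the fingers close, or fill a call up. It gives the time, the measured TCP pose, the force, the opening and the grip force at its end, in the units of the state.
- manip.get_state(): the state, without advancing time (a new reading comes with each control period).
- optics.get_image(name): name is "scene" or "top" or "wrist"; returns the picture (420x560x3 uint8, red, green, blue); there is no depth.
- optics.get_calibration(name): a dict with "fov_y" (degrees; the focal length in pixels is half the picture's height over the tangent of half this angle, whatever the lens; pixels are square), "cx", "cy" (the principal point, pixels), "dist_coeffs" ([k1, k2, p1, p2, k3] as OpenCV has them; the pictures are not rectified), "world_to_cam" (4x4, takes a point from world to camera coordinates). Camera axes: x right, y down, z forward; pixel columns grow to the right and rows downward; lengths in m; the calibration is good to about 2 mm. A picture is of the moment at which its call begins: read the wrist's pose just before it. get_calibration takes no time and is no camera call; for the wrist camera it gives the pose at the moment of the call.
- manip.sign_off(): hands the job in; it is judged then, once.
Trained networks look in the newest picture that a camera, given by its name, has taken for a name from the list of things; names that differ only in an ending like _2 or _b are one class to them, and where a whole thing is asked for, a point or a joint stands for the part that bears it (a point fixed in the world has none). Each returns a list of dicts, best first, with "p" (0 to 1); they miss things now and then, are a little off and sometimes report something else, mostly with a low value. They report only what shows in the picture. A call takes as long as a camera call. They do not tell look-alikes from the thing itself.
- finder.silhouettes(label, camera): "region" (420x560 bool, what is visible of it) and "box" ([centre column, centre row, width, height] in pixels, round what is visible of it).
- finder.tip_of(label, camera): "at" ([column, row] in pixels: a listed point, or the origin of a listed thing).
The state is a dict: "clock": time; "qpos": joint angles; "qd": joint speeds; "effort": joint torques, N m; "position": TCP position; "ee_rot": TCP orientation; "contact_force": force on the tool from outside, world axes, zero at the start; "moment": the same for the moment, N m; "width": finger opening in m; "gripper_force": force on a finger pad.
Only numpy, scipy, OpenCV 4.12 (cv2) and the standard library are available. Lean on these libraries where they do the work, as an engineer would, in place of code of your own. Each camera call takes 0.05 s, during which the arm holds its last target. There are 200 camera calls.

## Working session

There is one attempt and no reset: what is moved stays moved. The work goes in short steps, Python scripts to look and compute and a tool call to move; the robot and the scene stay as the last step left them, time stands still between calls to the robot, and variables do not carry over. Pictures are saved under pics/ and viewed, at most 14 in all, crops included, and the job is handed in when it is done.

Besides the shell and the picture viewer there is one more tool, called after ">>>" by a JSON object that holds its "name" and its "arguments". servo_tool: Moves the arm, as the interface text tells. Its arguments: {"type":"object","properties":{"increments":{"type":"array","items":{"type":"array","items":{"type":"number"}}},"squeeze":{"type":"number"}},"required":["increments"]}

```bash
mkdir -p pics; ls; cat > h.py <<'E'
import numpy as np, cv2
from rig import manip, optics, finder
def K(c):
    f=210/np.tan(np.radians(c["fov_y"])/2); return np.array([[f,0,c["cx"]],[0,f,c["cy"]],[0,0,1.]])
def ray(cal,px,z):
    T=np.array(cal["world_to_cam"]); d=np.array(cal["dist_coeffs"],float)
    u=cv2.undistortPoints(np.array(px,float).reshape(-1,1,2),K(cal),d).reshape(-1,2)
    R=T[:3,:3]; o=-R.T@T[:3,3]; D=np.c_[u,np.ones(len(u))]@R
    return o+D*((z-o[2])/D[:,2])[:,None]
def proj(cal,P):
    T=np.array(cal["world_to_cam"])
    return cv2.projectPoints(np.array(P,float).reshape(-1,3),cv2.Rodrigues(T[:3,:3])[0],T[:3,3],K(cal),np.array(cal["dist_coeffs"],float))[0].reshape(-1,2)
def snap(cam,name):
    cal=optics.get_calibration(cam); im=optics.get_image(cam); cv2.imwrite(f"pics/{name}.png",im[:,:,::-1]); return cal,im
E
python3 - <<'E'
from h import *
s=manip.get_state(); print(s)
ims=[]
for c in ["top","scene"]:
    cal,im=snap(c,c+"0"); 
    T=np.array(cal["world_to_cam"]); print(c,cal["fov_y"],-T[:3,:3].T@T[:3,3])
    if c=="top":
        for n,z in [("case",.06),("lid",.056),("lip",.059),("groove",.054),("tray",.0),("angle1",.0),("bottle",.0),("jar",.0),("driver",.0)]:
            for d in finder.tip_of(n,c): print(n,round(d["p"],2),np.round(d["at"]),np.round(ray(cal,d["at"],z)[0],4))
E
```

```text
pics
{'clock': 0.0, 'qpos': array([ 1.15900927e+00,  2.76581477e-01,  1.50613320e+00,  3.54309258e-06,
        1.36066719e+00, -1.21005663e-01]), 'qd': array([5.63567836e-04, 1.63759350e-04, 2.58471185e-04, 3.92418748e-04,
       2.87972547e-05, 9.43552590e-04]), 'effort': array([-1.46945213e-04, -4.16766822e+01, -2.45810527e+01, -4.13022944e-04,
        1.07753740e-02, -8.49007851e-07]), 'position': array([0.16465699, 0.5503944 , 0.23844736]), 'ee_rot': array([-2.37182315e-04,  1.44879322e-01,  9.89448928e-01, -8.62594279e-04]), 'contact_force': array([ 1.04130269,  0.57449897, -0.02931864]), 'moment': array([-0.00267665, -0.07804577, -0.01871966]), 'gripper_force': 0.0, 'width': 0.08516320180097241}
top 42.718282334246226 [ 0.35661342 -0.08365888  1.37065419]
case 0.62 [257. 290.] [ 0.3993 -0.0221  0.06  ]
case 0.27 [244. 155.] [0.7381 0.0249 0.06  ]
lid 0.79 [176. 213.] [0.5848 0.1877 0.056 ]
lip 0.89 [226. 288.] [0.4016 0.0538 0.059 ]
lip 0.86 [148. 218.] [0.5683 0.2554 0.059 ]
lip 0.52 [177. 190.] [0.6414 0.1873 0.059 ]
groove 0.87 [251. 260.] [ 0.4717 -0.0046  0.054 ]
groove 0.81 [177. 190.] [0.6438 0.1881 0.054 ]
tray 0.71 [425. 189.] [ 0.6768 -0.4489  0.    ]
tray 0.63 [284. 207.] [ 0.6182 -0.0806  0.    ]
angle1 0.85 [397. 269.] [ 0.4657 -0.3724  0.    ]
angle1 0.56 [358. 224.] [ 0.5791 -0.2732  0.    ]
angle1 0.56 [330. 273.] [ 0.4514 -0.203   0.    ]
bottle 0.74 [213. 145.] [0.7785 0.112  0.    ]
jar 0.53 [245. 150.] [0.7677 0.0264 0.    ]
driver 0.73 [426. 190.] [ 0.6736 -0.4496  0.    ]
scene 54.05619462292176 [ 1.15100303 -0.2548795   0.74390886]
```

View pics/top0.png

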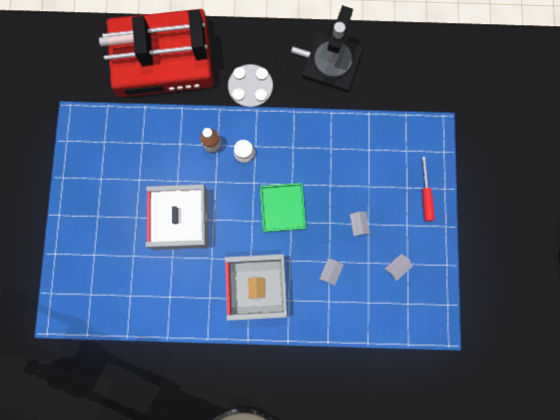

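View pics/scene0.png

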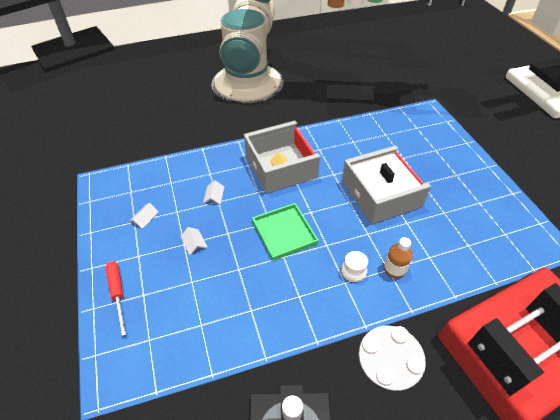

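The top view shows the lidded case at left, centred around (176,216) with its red lip on the left side at column 148, which is world +y. An open look-alike sits at (257,288), the tray at (284,207), and three angles at (360,223), (331,271) and (399,267). I'll move over the case next.

```bash
cat >> h.py <<'E'
from scipy.spatial.transform import Rotation as Ro
def pose():
    s=manip.get_state(); q=np.array(s["ee_rot"]); return np.array(s["position"]),Ro.from_quat(np.r_[q[1:],q[0]])
def target(psi): # tool y along (-sin,cos), z down
    c,s=np.cos(psi),np.sin(psi); return Ro.from_matrix(np.array([[-c,-s,0],[-s,c,0],[0,0,-1.]]).T)
def plan(way,n,start=None,g=-1):
    """way: list of (x,y,z,psi deg); n rows each; prints rows"""
    p,R=start or pose()
    out=[]
    for (x,y,z,ps),m in zip(way,n):
        Rt=target(np.radians(ps)); p0=p; d=(R.inv()*Rt).as_rotvec()
        for i in range(m):
            sh=R.inv().apply((np.array([x,y,z])-p0)/m)*100; out.append(list(np.round(sh,2)+0)+list(np.round(np.degrees(d)/m,2)+0))
            R=R*Ro.from_rotvec(d/m)
        p=np.array([x,y,z])
    for i,r in enumerate(out): print([float(v) for v in r]+[g], "" if (i+1)%5 else "--")
    return p,R
E
python3 - <<'E'
from h import *
cal=optics.get_calibration("top")
print(np.round(ray(cal,[(147,187),(204,185),(206,245),(147,247)],.072),4), ray(cal,[(176,214)],.08))
plan([(.583,.15,.30,0)],[15])
E
```

```text
[[0.6441 0.26   0.072 ]
 [0.6535 0.1193 0.072 ]
 [0.5044 0.1061 0.072 ]
 [0.4951 0.2489 0.072 ]] [[0.5771717  0.18224308 0.08      ]]
[-3.44, -1.76, -0.4, 0.0, 0.0, -1.11, -1] 
[-3.4, -1.83, -0.4, 0.0, 0.0, -1.11, -1] 
[-3.37, -1.89, -0.4, 0.0, 0.0, -1.11, -1] 
[-3.33, -1.96, -0.4, 0.0, 0.0, -1.11, -1] 
[-3.29, -2.02, -0.4, 0.0, 0.0, -1.11, -1] --
[-3.25, -2.09, -0.4, 0.0, 0.0, -1.11, -1] 
[-3.21, -2.15, -0.4, 0.0, 0.0, -1.11, -1] 
[-3.17, -2.21, -0.4, 0.0, 0.0, -1.11, -1] 
[-3.12, -2.27, -0.4, 0.0, 0.0, -1.11, -1] 
[-3.08, -2.33, -0.4, 0.0, 0.0, -1.11, -1] --
[-3.03, -2.39, -0.4, 0.0, 0.0, -1.11, -1] 
[-2.99, -2.45, -0.4, 0.0, 0.0, -1.11, -1] 
[-2.94, -2.51, -0.4, 0.0, 0.0, -1.11, -1] 
[-2.89, -2.56, -0.4, 0.0, 0.0, -1.11, -1] 
[-2.84, -2.62, -0.4, 0.0, 0.0, -1.11, -1] --
```

>>> {"name": "servo_tool", "arguments": {"increments": [[-3.44,-1.76,-0.4,0,0,-1.4,-1],[-3.4,-1.83,-0.4,0,0,-1.4,-1],[-3.37,-1.89,-0.4,0,0,-1.4,-1],[-3.33,-1.96,-0.4,0,0,-1.4,-1],[-3.29,-2.0,-0.4,0,0,-1.4,-1]]}}

```text
clock: 1.05
position: [0.3066, 0.4177, 0.2596]
ee_rot: [0.0, 0.084, 0.997, 0.0]
contact_force: [-0.4, 0.5, -1.3]
width: 0.0857
gripper_force: 0.0
```

>>> {"name": "servo_tool", "arguments": {"increments": [[-3.2,-2.1,-0.4,0,0,-1.4,-1],[-3.2,-2.2,-0.4,0,0,-1.4,-1],[-3.1,-2.3,-0.4,0,0,-1.4,-1],[-3.1,-2.3,-0.4,0,0,-1.4,-1],[-3.0,-2.4,-0.4,0,0,-1.4,-1]]}}

```text
clock: 1.55
position: [0.4482, 0.2868, 0.2797]
ee_rot: [0.0, 0.023, 1.0, 0.0]
contact_force: [0.5, 0.5, 0.3]
width: 0.0854
gripper_force: 0.0
```

>>> {"name": "servo_tool", "arguments": {"increments": [[-3.0,-2.5,-0.4,0,0,-1.4,-1],[-2.9,-2.6,-0.4,0,0,-1.4,-1],[-2.9,-2.6,-0.4,0,0,-1.4,-1],[-2.8,-2.7,-0.4,0,0,-1.4,-1],[0,0,0,0,0,0,-1]]}}

```text
clock: 2.05
position: [0.5661, 0.1793, 0.2952]
ee_rot: [0.001, -0.023, 1.0, -0.001]
contact_force: [-1.0, 0.7, -0.1]
width: 0.0853
gripper_force: 0.0
```

```bash
python3 - <<'E'
from h import *
p,R=pose(); print(p,R.as_matrix().round(3))
cal,im=snap("wrist","w1")
T=np.array(cal["world_to_cam"]); print(cal["fov_y"],-T[:3,:3].T@T[:3,3],T[:3,:3].round(2))
for n,z in [("lid",.054),("lip",.059),("groove",.054),("case",0)]:
    for d in finder.tip_of(n,"wrist"): print(n,round(d["p"],2),np.round(d["at"]),np.round(ray(cal,d["at"],z)[0],4))
E
```

```text
[0.56607437 0.1793181  0.29521834] [[-0.999 -0.047  0.003]
 [-0.047  0.999 -0.002]
 [-0.003 -0.002 -1.   ]]
70.496285442078 [0.48789702 0.17558899 0.428917  ] [[-0.05  1.   -0.  ]
 [ 0.95  0.04  0.31]
 [ 0.31  0.01 -0.95]]
lip 0.75 [167.  32.] [0.3994 0.049  0.059 ]
lip 0.65 [335. 192.] [0.5736 0.2534 0.059 ]
groove 0.8 [123. 104.] [ 0.4778 -0.011   0.054 ]
groove 0.68 [282. 242.] [0.6471 0.1898 0.054 ]
groove 0.62 [230. 303.] [0.7483 0.1182 0.054 ]
case 0.85 [133.  47.] [ 0.4038 -0.0177  0.    ]
```

View pics/w1.png

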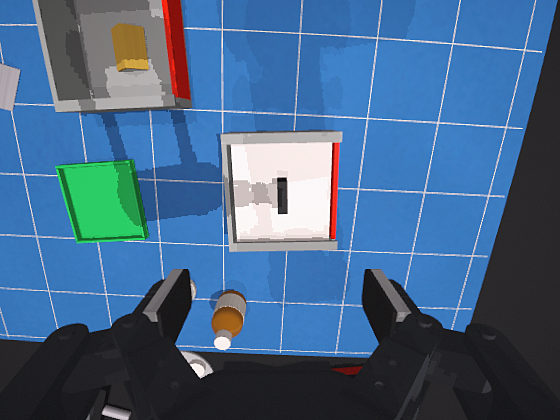

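The wrist view shows the case rim from about (220,134) to (342,249), the handle at (282,195) and the red lip at column 335. I'll fit poses by matching projected hulls to silhouettes.

```bash
cat >> h.py <<'E'
from scipy.optimize import minimize
def box(a,b,z0,z1): return np.array([[sx*a/2,sy*b/2,z] for sx in(-1,1) for sy in(-1,1) for z in(z0,z1)])
CASE=box(.150,.142,0,.072); TRAY=box(.12,.11,0,.016); HAND=box(.04,.012,.004,.032); BLOCK=box(.058,.068,0,.044)
ANG=np.array([[sx*.029,y,z] for sx in(-1,1) for y,z in((0,.024),(.0212,.0028),(-.0212,.0028),(.0184,0),(-.0184,0))])
def tf(P,x,y,psi,z=0): c,s=np.cos(psi),np.sin(psi); return np.c_[c*P[:,0]-s*P[:,1]+x,s*P[:,0]+c*P[:,1]+y,P[:,2]+z]
def fit(model,views,x0,z=0):
    """views: list of (cal,mask); x0=(x,y,psi). maximise mean IoU of hull; returns pose, iou"""
    S=4
    def iou(v):
        t=0
        for cal,m in views:
            r,c=np.where(m); x1,y1=c.min()-25,r.min()-25; sub=m[max(y1,0):r.max()+26,max(x1,0):c.max()+26]; o=np.array([max(x1,0),max(y1,0)])
            h=cv2.convexHull((((proj(cal,tf(model,v[0]/1e3,v[1]/1e3,v[2]/50,z))-o+.5)*S-.5)*16).round().astype(np.int32))
            b=np.zeros((sub.shape[0]*S,sub.shape[1]*S),np.uint8); cv2.fillConvexPoly(b,h,1,shift=4)
            a=cv2.resize(sub.astype(np.uint8),None,fx=S,fy=S,interpolation=cv2.INTER_NEAREST)
            t+=(a&b).sum()/max((a|b).sum(),1)
        return -t/len(views)
    v=np.array([x0[0]*1e3,x0[1]*1e3,x0[2]*50]); best=None
    for step in (8,3,1):
        r=minimize(iou,v,method="Nelder-Mead",options=dict(initial_simplex=np.array([v,v+[step,0,0],v+[0,step,0],v+[0,0,step*.7]]),xatol=.05,fatol=1e-5)); v=r.x
    return np.array([v[0]/1e3,v[1]/1e3,v[2]/50]),-r.fun
def pick(label,cam,cal,xy,z=.02,tol=.05):
    p=proj(cal,[[*xy,z]])[0]; S=[s for s in finder.silhouettes(label,cam) if np.hypot(*(np.array(s["box"][:2])-p))<60]
    return min(S,key=lambda s:np.hypot(*(np.array(s["box"][:2])-p)))["region"] if S else None
E
python3 - <<'E'
from h import *
V={}
for cam in ("top","wrist","scene"):
    cal=optics.get_calibration(cam); im=optics.get_image(cam)
    m=pick("case",cam,cal,(.574,.184),.05); ml=pick("lid",cam,cal,(.574,.184),.06); t=pick("tray",cam,cal,(.62,-.08),0)
    if m is not None:
        if ml is not None: m=m|ml
        V.setdefault("case",[]).append((cal,m)); r=fit(CASE,[(cal,m)],(.574,.184,.08)); print(cam,"case",r,m.sum())
    if t is not None:
        V.setdefault("tray",[]).append((cal,t)); print(cam,"tray",fit(TRAY,[(cal,t)],(.618,-.08,.05)))
    if cam=="wrist":
        b=(im.max(2)<60); p=proj(cal,[[.576,.183,.07]])[0].astype(int); n,l,st,ce=cv2.connectedComponentsWithStats(b.astype(np.uint8)); 
        i=l[p[1],p[0]]; print(i,st[i]); 
        if i: print("handle",fit(HAND,[(cal,l==i)],(.576,.183,.08),.054))
for k,M,x in (("case",CASE,(.574,.184,.08)),("tray",TRAY,(.618,-.08,.05))):
    if k in V: print(k,fit(M,V[k],x))
E
```

```text
top case (array([0.57558061, 0.18309935, 0.07408222]), np.float64(0.7601896786881086)) 3000
top tray (array([ 0.6150524 , -0.07800539,  0.11188035]), np.float64(0.9543503586976516))
wrist case (array([0.57679519, 0.18498855, 0.06608006]), np.float64(0.9772210184182015)) 13604
wrist tray (array([ 0.61609708, -0.07847312,  0.10626564]), np.float64(0.9681254616966478))
13 [273 182  10  36 259]
handle (array([0.57714236, 0.1847129 , 0.08608632]), np.float64(0.6812428078250863))
scene case (array([0.57679912, 0.18625617, 0.0713822 ]), np.float64(0.9492253805738919)) 4439
scene tray (array([ 0.61672488, -0.07629139,  0.10052475]), np.float64(0.9683197018324878))
case (array([0.57641929, 0.1852154 , 0.06641219]), np.float64(0.892854940920973))
tray (array([ 0.61602528, -0.07751569,  0.10346451]), np.float64(0.9591936929087629))
```

```bash
python3 - <<'E'
from h import *
print(pose()[0])
plan([(.5768,.185,.12,3.9),(.5768,.185,.069,3.9)],[5,3])
E
```

```text
[0.56214327 0.18285384 0.29533434]
[-0.29, 0.03, 3.51, 0.0, 0.0, -0.19, -1] 
[-0.29, 0.03, 3.51, 0.0, 0.0, -0.19, -1] 
[-0.29, 0.03, 3.51, 0.0, 0.0, -0.19, -1] 
[-0.3, 0.02, 3.51, 0.0, 0.0, -0.19, -1] 
[-0.3, 0.02, 3.51, 0.0, 0.0, -0.19, -1] --
[0.0, 0.0, 1.7, 0.0, 0.0, 0.0, -1] 
[0.0, 0.0, 1.7, 0.0, 0.0, 0.0, -1] 
[0.0, 0.0, 1.7, 0.0, 0.0, 0.0, -1]
```

>>> {"name": "servo_tool", "arguments": {"increments": [[-0.3,0.03,3.5,0,0,-0.2,-1],[-0.3,0.03,3.5,0,0,-0.2,-1],[-0.3,0.03,3.5,0,0,-0.2,-1],[-0.3,0.03,3.5,0,0,-0.2,-1],[-0.3,0.02,3.5,0,0,-0.2,-1]]}}

```text
clock: 3.4
position: [0.5772, 0.185, 0.1191]
ee_rot: [0.0, -0.034, 0.999, 0.0]
contact_force: [0.7, -0.6, 0.5]
width: 0.0857
gripper_force: 0.0
```

>>> {"name": "servo_tool", "arguments": {"increments": [[0,0,1.7,0,0,0,-0.3],[0,0,1.7,0,0,0,-0.3],[0,0,1.7,0,0,0,-0.3],[0,0,0,0,0,0,-0.3],[0,0,0,0,0,0,-0.3]]}}

```text
clock: 3.9
position: [0.5772, 0.1851, 0.0694]
ee_rot: [-0.0, -0.034, 0.999, 0.0]
contact_force: [0.5, -0.1, 0.4]
width: 0.0554
gripper_force: 0.0
```

```bash
python3 - <<'E'
from h import *
s=manip.get_state(); print(s["clock"],s["position"],s["contact_force"],s["width"])
cal,im=snap("wrist","w2")
print(proj(cal,tf(HAND,.5768,.185,.068,.054)).round())
plan([(.5768,.185,.069,3.9)],[1])
E
```

```text
3.9 [0.5772092  0.18506452 0.06937092] [ 0.47277013 -0.12421799  0.36145495] 0.05544858222625922
[[266. 235.]
 [264. 259.]
 [289. 235.]
 [291. 259.]
 [267. 301.]
 [265. 334.]
 [288. 301.]
 [290. 334.]]
[0.09, -0.01, 0.1, 0.01, 0.07, 0.04, -1]
```

View pics/w2.png

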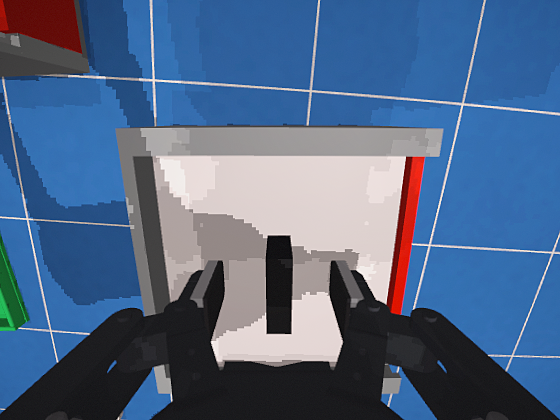

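The handle spans (266–291, 235–334) and is centred between the fingers, matching the model. I'll close and lift 7.5 mm.

>>> {"name": "servo_tool", "arguments": {"increments": [[0,0,0,0,0,0,1],[0,0,0,0,0,0,1],[0,0,0,0,0,0,1],[0,0,0,0,0,0,1],[0,0,0,0,0,0,1]], "squeeze": 50}}

```text
clock: 4.45
position: [0.5776, 0.1852, 0.0702]
ee_rot: [0.001, -0.034, 0.999, 0.0]
contact_force: [-0.7, 0.5, 5.1]
width: 0.0109
gripper_force: 50.6
```

>>> {"name": "servo_tool", "arguments": {"increments": [[0,0,-0.25,0,0,0,1],[0,0,-0.25,0,0,0,1],[0,0,-0.25,0,0,0,1],[0,0,0,0,0,0,1],[0,0,0,0,0,0,1]]}}

```text
clock: 4.95
position: [0.577, 0.1851, 0.0767]
ee_rot: [-0.0, -0.034, 0.999, 0.0]
contact_force: [0.7, 0.5, -2.3]
width: 0.0111
gripper_force: 49.8
```

>>> {"name": "servo_tool", "arguments": {"increments": [[0,1,0,0,0,0,1],[0,1.5,0,0,0,0,1],[0,1.5,0,0,0,0,1],[0,1.5,0,0,0,0,1],[0,1.5,0,0,0,0,1]]}}

```text
clock: 5.45
position: [0.572, 0.2568, 0.0768]
ee_rot: [0.0, -0.035, 0.999, 0.0]
contact_force: [-0.1, 0.5, -2.0]
width: 0.0109
gripper_force: 49.7
```

>>> {"name": "servo_tool", "arguments": {"increments": [[0,2,0,0,0,0,1],[0,2,0,0,0,0,1],[0,2,0,0,0,0,1],[0,2,0,0,0,0,1],[0,0.5,0,0,0,0,1]]}}

```text
clock: 5.95
position: [0.5661, 0.3427, 0.0768]
ee_rot: [0.0, -0.035, 0.999, 0.001]
contact_force: [-0.4, 0.1, -1.7]
width: 0.0108
gripper_force: 49.6
```

```bash
python3 - <<'E'
from h import *
s=manip.get_state(); print(s["clock"],s["position"],s["contact_force"],s["width"])
cal,im=snap("scene","s2"); cv2.imwrite("pics/s2c.png",cv2.resize(im[60:300,230:550,::-1],(640,480)))
E
```

```text
5.95 [0.56612492 0.34267915 0.07678295] [-0.36098992  0.05888339 -1.66036484] 0.010829501129712418
```

View pics/s2c.png

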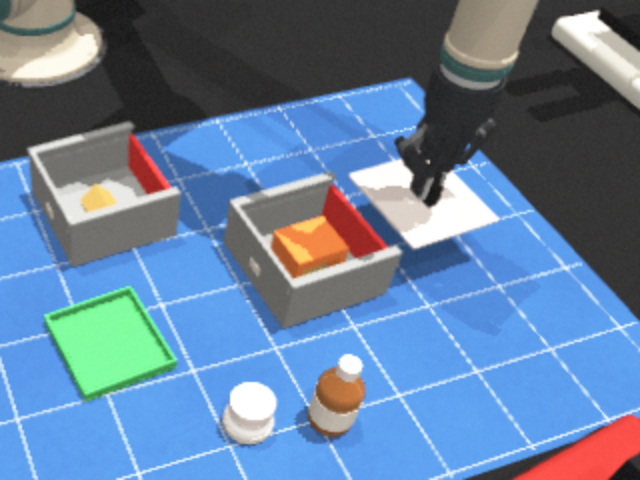

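The lid is clear, held level beyond the red lip, and the orange block is exposed. I'll set the lid down.

>>> {"name": "servo_tool", "arguments": {"increments": [[0,1.5,1,0,0,0,1],[0,1.5,1.5,0,0,0,1],[0,0.5,1.5,0,0,0,1],[0,0,1.5,0,0,0,1],[0,0,0.55,0,0,0,1]]}}

```text
clock: 6.5
position: [0.5626, 0.3743, 0.0159]
ee_rot: [-0.002, -0.034, 0.999, -0.001]
contact_force: [-10.5, -2.1, 32.7]
width: 0.011
gripper_force: 55.0
```

>>> {"name": "servo_tool", "arguments": {"increments": [[0,0,0,0,0,0,1],[0,0,0,0,0,0,1],[0,0,0,0,0,0,-0.3],[0,0,0,0,0,0,-0.3],[0,0,0,0,0,0,-0.3]]}}

```text
clock: 7.0
position: [0.5643, 0.3743, 0.0161]
ee_rot: [0.0, -0.034, 0.999, -0.0]
contact_force: [-0.0, 0.1, -1.1]
width: 0.0542
gripper_force: 0.0
```

>>> {"name": "servo_tool", "arguments": {"increments": [[0,0,-3,0,0,0,-1],[0,0,-4,0,0,0,-1],[0,0,-4,0,0,0,-1],[0,0,-4,0,0,0,-1],[0,0,-4,0,0,0,-1]]}}

```text
clock: 7.5
position: [0.564, 0.3744, 0.2079]
ee_rot: [0.0, -0.034, 0.999, -0.0]
contact_force: [-0.3, -0.5, 0.3]
width: 0.0857
gripper_force: 0.0
```

```bash
python3 - <<'E'
from h import *
V=[]
for cam in ("top","scene"):
    cal=optics.get_calibration(cam); optics.get_image(cam)
    m=pick("block",cam,cal,(.577,.185),.03)
    if m is not None: print(cam,m.sum(),fit(BLOCK,[(cal,m)],(.577,.185,.07),.005))
plan([(.5765,.185,.25,-86.1),(.5765,.185,.15,-86.1)],[15,5])
E
```

```text
top 704 (array([0.57608365, 0.18847705, 0.06952728]), np.float64(0.9092600080873433))
scene 735 (array([0.56624699, 0.19713847, 0.16841429]), np.float64(0.7502078403785892))
[0.01, -1.27, -0.28, 0.01, 0.0, 6.0, -1] 
[-0.13, -1.26, -0.28, 0.01, 0.0, 6.0, -1] 
[-0.26, -1.24, -0.28, 0.01, 0.0, 6.0, -1] 
[-0.39, -1.21, -0.28, 0.01, 0.0, 6.0, -1] 
[-0.51, -1.16, -0.28, 0.01, 0.0, 6.0, -1] --
[-0.63, -1.1, -0.28, 0.01, 0.0, 6.0, -1] 
[-0.74, -1.03, -0.28, 0.01, 0.0, 6.0, -1] 
[-0.84, -0.95, -0.28, 0.01, 0.0, 6.0, -1] 
[-0.94, -0.85, -0.28, 0.01, 0.0, 6.0, -1] 
[-1.02, -0.75, -0.28, 0.01, 0.0, 6.0, -1] --
[-1.09, -0.64, -0.28, 0.01, 0.0, 6.0, -1] 
[-1.16, -0.52, -0.28, 0.01, 0.0, 6.0, -1] 
[-1.2, -0.4, -0.28, 0.01, 0.0, 6.0, -1] 
[-1.24, -0.27, -0.28, 0.01, 0.0, 6.0, -1] 
[-1.26, -0.14, -0.28, 0.01, 0.0, 6.0, -1] --
[0.0, 0.0, 2.0, 0.0, 0.0, 0.0, -1] 
[0.0, 0.0, 2.0, 0.0, 0.0, 0.0, -1] 
[0.0, 0.0, 2.0, 0.0, 0.0, 0.0, -1] 
[0.0, 0.0, 2.0, 0.0, 0.0, 0.0, -1] 
[0.0, 0.0, 2.0, 0.0, 0.0, 0.0, -1] --
```

```bash
python3 - <<'E'
from h import *
s=manip.get_state(); q=s["qpos"]; print(q); R=pose()[1].as_matrix(); psi=np.arctan2(-R[0,1],R[1,1]); print(psi, psi-q[0]-q[5],psi-q[0]+q[5], -.291-1.159+.121, -.291-1.159-.121)
print("psi range for q1 at", [np.degrees(psi-(q[0]+sg*q[5])) for sg in (1,-1)])
E
```

```text
[ 4.83425307e-01  4.45927222e-01  1.31978265e+00 -1.36444792e-04
  1.37299738e+00 -1.15592641e+00]
0.06858341107971883 0.741084513503164 -1.5707683049374923 -1.329 -1.571
psi range for q1 at [np.float64(42.46101488623715), np.float64(-89.99839446583663)]
```

>>> {"name": "servo_tool", "arguments": {"increments": [[0,-1.5,-0.3,0,0,8,-1],[-0.2,-1.5,-0.3,0,0,8,-1],[-0.4,-1.5,-0.3,0,0,8,-1],[-0.6,-1.4,-0.3,0,0,8,-1],[-0.8,-1.3,-0.3,0,0,8,-1]]}}

```text
clock: 8.2
position: [0.5675, 0.2975, 0.2189]
ee_rot: [-0.002, 0.312, 0.95, -0.001]
contact_force: [0.9, 0.0, -0.5]
width: 0.0856
gripper_force: 0.0
```

>>> {"name": "servo_tool", "arguments": {"increments": [[-1,-1.2,0,0,0,8,-1],[-1.2,-1.0,0,0,0,8,-1],[-1.3,-0.8,0,0,0,8,-1],[-1.4,-0.6,0,0,0,8,-1],[-1.5,-0.4,0,0,0,8,-1]]}}

```text
clock: 8.7
position: [0.5755, 0.2208, 0.2189]
ee_rot: [-0.001, 0.618, 0.786, -0.002]
contact_force: [-0.0, -0.1, -0.2]
width: 0.0853
gripper_force: 0.0
```

>>> {"name": "servo_tool", "arguments": {"increments": [[-1.5,-0.2,0,0,0,8,-1],[-1.5,0,0,0,0,2,-1],[-1.5,0,0,0,0,0,-1],[0,0,0,0,0,0,-1],[0,0,0,0,0,0,-1]]}}

```text
clock: 9.2
position: [0.5807, 0.1768, 0.221]
ee_rot: [-0.0, 0.682, 0.731, 0.0]
contact_force: [-0.9, -0.0, 0.2]
width: 0.0854
gripper_force: 0.0
```

```bash
python3 - <<'E'
from h import *
print(pose()[0])
cal,im=snap("wrist","w3")
m=pick("block","wrist",cal,(.577,.186),.03)
r=fit(BLOCK,[(cal,m)],(.577,.186,.07),.005) if m is not None else None; print(m.sum(),r)
plan([(.5763,.187,.10,-86.1),(.5763,.187,.030,-86.1)],[5,4])
E
```

```text
[0.58074052 0.17675476 0.22100206]
3789 (array([0.57706685, 0.18725092, 0.06459275]), np.float64(0.9810918862236204))
[0.2, -0.08, 2.43, 0.0, -0.01, 0.02, -1] 
[0.2, -0.08, 2.43, 0.0, -0.01, 0.02, -1] 
[0.2, -0.08, 2.42, 0.0, -0.01, 0.02, -1] 
[0.2, -0.08, 2.42, 0.0, -0.01, 0.02, -1] 
[0.2, -0.08, 2.42, 0.0, -0.01, 0.02, -1] --
[0.0, 0.0, 1.75, 0.0, 0.0, 0.0, -1] 
[0.0, 0.0, 1.75, 0.0, 0.0, 0.0, -1] 
[0.0, 0.0, 1.75, 0.0, 0.0, 0.0, -1] 
[0.0, 0.0, 1.75, 0.0, 0.0, 0.0, -1]
```

>>> {"name": "servo_tool", "arguments": {"increments": [[0.2,-0.07,2.4,0,0,0,-1],[0.2,-0.07,2.4,0,0,0,-1],[0.2,-0.07,2.4,0,0,0,-1],[0.2,-0.07,2.4,0,0,0,-1],[0.2,-0.07,2.5,0,0,0,-1]]}}

```text
clock: 9.8
position: [0.5767, 0.1876, 0.0997]
ee_rot: [0.0, 0.682, 0.732, 0.001]
contact_force: [0.2, -0.2, -0.3]
width: 0.0855
gripper_force: 0.0
```

>>> {"name": "servo_tool", "arguments": {"increments": [[0,0,2,0,0,0,-1],[0,0,2,0,0,0,-1],[0,0,2,0,0,0,-1],[0,0,1,0,0,0,-1],[0,0,0,0,0,0,-1]]}}

```text
clock: 10.3
position: [0.5756, 0.187, 0.0289]
ee_rot: [-0.001, 0.682, 0.731, -0.001]
contact_force: [0.0, -0.6, 1.7]
width: 0.0857
gripper_force: 0.0
```

>>> {"name": "servo_tool", "arguments": {"increments": [[0,0,0,0,0,0,1],[0,0,0,0,0,0,1],[0,0,0,0,0,0,1],[0,0,0,0,0,0,1],[0,0,0,0,0,0,1]], "squeeze": 35}}

```text
clock: 10.8
position: [0.5777, 0.1869, 0.0317]
ee_rot: [0.001, 0.682, 0.731, 0.001]
contact_force: [0.4, 0.1, 5.0]
width: 0.0572
gripper_force: 38.8
```

>>> {"name": "servo_tool", "arguments": {"increments": [[0,0,-1,0,0,0,1],[0,0,-2,0,0,0,1],[0,0,-3,0,0,0,1],[0,0,-3,0,0,0,1],[0,0,-3,0,0,0,1]]}}

```text
clock: 11.3
position: [0.5761, 0.1864, 0.1516]
ee_rot: [-0.0, 0.682, 0.731, -0.0]
contact_force: [-0.0, 0.2, 0.3]
width: 0.0571
gripper_force: 38.1
```

```bash
python3 - <<'E'
from h import *
print(pose()[0])
plan([(.616,-.0775,.145,-84),(.616,-.0775,.031,-84)],[10,5],g=1)
E
```

```text
[0.57608417 0.18641777 0.15155901]
[-2.66, 0.22, 0.07, -0.01, 0.0, -0.21, 1] 
[-2.66, 0.21, 0.07, -0.01, 0.0, -0.21, 1] 
[-2.66, 0.2, 0.07, -0.01, 0.0, -0.21, 1] 
[-2.66, 0.19, 0.07, -0.01, 0.0, -0.21, 1] 
[-2.66, 0.18, 0.07, -0.01, 0.0, -0.21, 1] --
[-2.66, 0.17, 0.07, -0.01, 0.0, -0.21, 1] 
[-2.66, 0.16, 0.07, -0.01, 0.0, -0.21, 1] 
[-2.66, 0.15, 0.07, -0.01, 0.0, -0.21, 1] 
[-2.67, 0.14, 0.07, -0.01, 0.0, -0.21, 1] 
[-2.67, 0.13, 0.07, -0.01, 0.0, -0.21, 1] --
[0.0, 0.0, 2.28, 0.0, 0.0, 0.0, 1] 
[0.0, 0.0, 2.28, 0.0, 0.0, 0.0, 1] 
[0.0, 0.0, 2.28, 0.0, 0.0, 0.0, 1] 
[0.0, 0.0, 2.28, 0.0, 0.0, 0.0, 1] 
[0.0, 0.0, 2.28, 0.0, 0.0, 0.0, 1] --
```

>>> {"name": "servo_tool", "arguments": {"increments": [[-1.7,0.2,0,0,0,-0.2,1],[-2.7,0.2,0,0,0,-0.2,1],[-2.7,0.2,0,0,0,-0.2,1],[-2.7,0.2,0,0,0,-0.2,1],[-2.7,0.2,0.1,0,0,-0.2,1]]}}

```text
clock: 11.8
position: [0.5958, 0.0617, 0.1497]
ee_rot: [-0.0, 0.676, 0.737, -0.0]
contact_force: [0.5, 0.3, 0.1]
width: 0.0576
gripper_force: 38.2
```

>>> {"name": "servo_tool", "arguments": {"increments": [[-2.7,0.2,0.1,0,0,-0.2,1],[-2.7,0.2,0.1,0,0,-0.2,1],[-2.7,0.1,0.1,0,0,-0.2,1],[-2.7,0.1,0.1,0,0,-0.2,1],[-2.7,0.1,0.1,0,0,-0.2,1]]}}

```text
clock: 12.3
position: [0.6152, -0.0721, 0.1444]
ee_rot: [-0.0, 0.67, 0.743, -0.0]
contact_force: [0.4, -0.1, -0.5]
width: 0.0572
gripper_force: 38.2
```

>>> {"name": "servo_tool", "arguments": {"increments": [[-0.6,0,2,0,0,0,1],[0,0,2.5,0,0,0,1],[0,0,2.5,0,0,0,1],[0,0,2.5,0,0,0,1],[0,0,1.5,0,0,0,1]]}}

```text
clock: 12.8
position: [0.6147, -0.0768, 0.0325]
ee_rot: [-0.002, 0.67, 0.743, -0.001]
contact_force: [-0.2, 0.4, 0.2]
width: 0.0574
gripper_force: 38.1
```

```bash
python3 - <<'E'
from h import *
s=manip.get_state();print(pose()[0],s["contact_force"],s["width"])
plan([(.616,-.0775,.031,-84)],[2],g=1)
E
```

```text
[ 0.61471059 -0.07684993  0.03249329] [-0.21822745  0.39395851  0.20897503] 0.05739886921689016
[-0.04, 0.06, 0.07, -0.1, -0.03, -0.04, 1] 
[-0.04, 0.06, 0.07, -0.1, -0.03, -0.04, 1]
```

>>> {"name": "servo_tool", "arguments": {"increments": [[0,0,0.12,0,0,0,1],[0,0,0,0,0,0,1],[0,0,0,0,0,0,-0.9],[0,0,0,0,0,0,-1],[0,0,0,0,0,0,-1]]}}

```text
clock: 13.3
position: [0.6168, -0.0771, 0.034]
ee_rot: [0.001, 0.67, 0.743, 0.0]
contact_force: [0.8, -0.7, -0.1]
width: 0.0851
gripper_force: 0.0
```

>>> {"name": "servo_tool", "arguments": {"increments": [[0,0,-3,0,0,0,-1],[-2,0,-4,0,0,0,-1],[-3,0,-4,0,0,0,-1],[-3,0,-4,0,0,0,-1],[-2,0,-4,0,0,0,-1]]}}

```text
clock: 13.8
position: [0.6266, -0.1783, 0.2254]
ee_rot: [0.001, 0.67, 0.743, -0.0]
contact_force: [1.0, -0.3, -0.5]
width: 0.0851
gripper_force: 0.0
```

```bash
cat >> h.py <<'E'
def angles(cams=("top","scene","wrist"),near=None):
    D=[]
    for cam in cams:
        cal=optics.get_calibration(cam); optics.get_image(cam)
        for s in finder.silhouettes("angle1",cam):
            m=s["region"]
            if s["p"]<.3 or m.sum()<60: continue
            g=ray(cal,[s["box"][:2]],.01)[0]
            best=max((fit(ANG,[(cal,m)],(g[0],g[1],a)) for a in (0,.8,1.57,2.36)),key=lambda r:r[1])
            print(cam,round(s["p"],2),m.sum(),best[0].round(4),round(best[0][2]*57.3%180,1),round(best[1],3)); D.append((cal,m,best))
    return D
E
python3 - <<'E'
from h import *
print(pose()[0]); snap("wrist","w4")
angles()
E
```

```text
[ 0.62656588 -0.17828616  0.22540188]
top 0.86 293 [ 0.579  -0.2783  0.1774] 10.2 0.758
top 0.73 359 [ 0.4709 -0.377   2.3444] 134.3 0.885
top 0.56 168 [ 0.4482 -0.2166  0.0127] 0.7 0.425
scene 0.83 309 [ 0.4691 -0.3744 -0.8915] 128.9 0.807
scene 0.66 352 [ 0.4533 -0.2027  2.8058] 160.8 0.877
scene 0.59 469 [ 0.5796 -0.2755  0.1863] 10.7 0.913
wrist 0.93 1597 [ 0.4544 -0.2056  2.7642] 158.4 0.933
wrist 0.79 1376 [ 0.5798 -0.2781  0.1901] 10.9 0.958
```

View pics/w4.png

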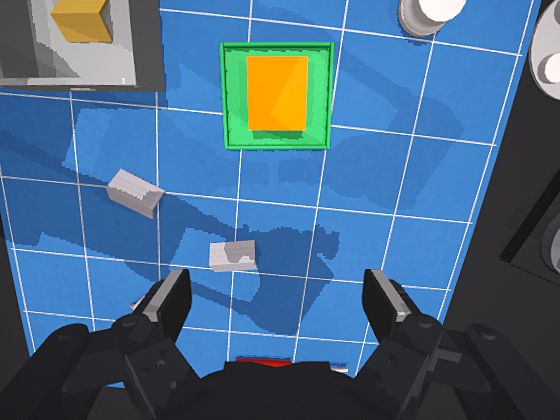

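The block stands upright in the tray at (278,93). Two of the angles are visible, at (135,192) and (233,255). I'll go for angle A first.

```bash
python3 - <<'E'
from h import *
p,R=plan([(.5798,-.278,.13,-79.1)],[5])
E
```

```text
[-1.95, -1.12, 1.83, -0.03, -0.02, -0.99, -1] 
[-1.93, -1.15, 1.83, -0.03, -0.02, -0.99, -1] 
[-1.91, -1.19, 1.83, -0.03, -0.02, -0.99, -1] 
[-1.89, -1.22, 1.83, -0.03, -0.02, -0.99, -1] 
[-1.86, -1.25, 1.83, -0.03, -0.02, -0.99, -1] --
```

>>> {"name": "servo_tool", "arguments": {"increments": [[-1.9,-1.1,1.8,0,0,-1,-1],[-1.9,-1.15,1.8,0,0,-1,-1],[-1.9,-1.2,1.8,0,0,-1,-1],[-1.9,-1.2,1.8,0,0,-1,-1],[-1.9,-1.25,1.8,0,0,-1,-1]]}}

```text
clock: 14.65
position: [0.5802, -0.2779, 0.1307]
ee_rot: [-0.002, 0.636, 0.772, -0.0]
contact_force: [-1.0, -1.0, -0.1]
width: 0.0858
gripper_force: 0.0
```

>>> {"name": "servo_tool", "arguments": {"increments": [[0,0,0,0,0,0,-1],[0,0,0,0,0,0,-1],[0,0,0,0,0,0,-1],[0,0,0,0,0,0,-1],[0,0,0,0,0,0,-1]]}}

```text
clock: 15.15
position: [0.5821, -0.278, 0.1339]
ee_rot: [0.001, 0.636, 0.772, 0.0]
contact_force: [0.9, -0.5, 0.6]
width: 0.0852
gripper_force: 0.0
```

```bash
python3 - <<'E'
from h import *
print(pose()[0])
D=angles(("wrist",))
b=min((d[2] for d in D),key=lambda r:np.hypot(r[0][0]-.58,r[0][1]+.278))[0]
th=np.degrees(b[2]); ps=(th-90+90+79.1+0)%180-79.1-0 if 0 else ((th-90)+180*round((-79.1-(th-90))/180))
plan([(b[0],b[1],.06,ps),(b[0],b[1],.013,ps)],[5,3])
E
```

```text
[ 0.58207656 -0.2780387   0.13387488]
wrist 0.84 3881 [ 0.4548 -0.2058 -0.3904] 157.6 0.945
wrist 0.68 1253 [ 0.4712 -0.3764 -0.7981] 134.3 0.559
wrist 0.51 481 [ 0.6231 -0.4653  3.2693] 7.3 0.267
[1.91, -2.22, 1.47, 0.01, 0.0, 6.67, -1] 
[1.64, -2.42, 1.47, 0.01, 0.0, 6.67, -1] 
[1.34, -2.6, 1.47, 0.01, 0.0, 6.67, -1] 
[1.03, -2.74, 1.47, 0.01, 0.0, 6.67, -1] 
[0.71, -2.84, 1.47, 0.01, 0.0, 6.67, -1] --
[0.0, 0.0, 1.57, 0.0, 0.0, 0.0, -1] 
[0.0, 0.0, 1.57, 0.0, 0.0, 0.0, -1] 
[0.0, 0.0, 1.57, 0.0, 0.0, 0.0, -1]
```

```bash
python3 - <<'E'
from h import *
cal,im=snap("wrist","w5"); print(proj(cal,tf(ANG,.5798,-.278,.19)).round()[:5])
angles(("top","scene"))
E
```

```text
[[241. 213.]
 [243. 184.]
 [244. 228.]
 [243. 186.]
 [244. 224.]]
top 0.76 311 [ 0.581  -0.2772  0.3877] 22.2 0.813
top 0.71 260 [ 0.4698 -0.38    2.4295] 139.2 0.644
scene 0.72 385 [ 0.469  -0.3743 -0.8346] 132.2 0.909
scene 0.67 438 [ 0.5796 -0.2752  0.1938] 11.1 0.894
scene 0.53 325 [ 0.4528 -0.2021 -0.4006] 157.0 0.848
```

View pics/w5.png

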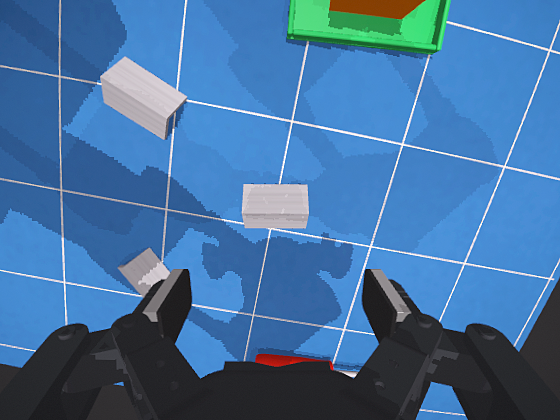

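Angle A is at (275,205), spanning columns 243–308 and centred between the fingers; the network simply missed it. I'll descend.

>>> {"name": "servo_tool", "arguments": {"increments": [[0,-0.1,3,0,0,0,-1],[0,0,3,0,0,0,-1],[0,0,3,0,0,0,-1],[0,0,2.0,0,0,0,-1],[0,0,0.9,0,0,0,-1]]}}

```text
clock: 16.0
position: [0.579, -0.2782, 0.0118]
ee_rot: [-0.002, 0.637, 0.771, -0.0]
contact_force: [0.5, 0.3, -0.0]
width: 0.0851
gripper_force: 0.0
```

>>> {"name": "servo_tool", "arguments": {"increments": [[0,0,0,0,0,0,1],[0,0,0,0,0,0,1],[0,0,0,0,0,0,1],[0,0,0,0,0,0,1],[0,0,0,0,0,0,1]], "squeeze": 35}}

```text
clock: 16.5
position: [0.5812, -0.2794, 0.0153]
ee_rot: [0.001, 0.637, 0.771, 0.0]
contact_force: [1.1, -0.3, 2.0]
width: 0.0569
gripper_force: 37.6
```

```bash
python3 - <<'E'
from h import *
s=manip.get_state();print(pose()[0],s["contact_force"],s["width"],s["gripper_force"])
p=pose()[0]
s=(p+[0,0,.137],pose()[1])
plan([(.64,-.05,.15,-86.1),(.5768,.1853,.15,-86.1)],[10,10],start=s,g=1)
E
```

```text
[ 0.581215   -0.27942035  0.01533971] [ 1.10231543 -0.29867301  2.02282319] 0.056941403953690954 37.60685299013858
[2.14, 1.01, 0.02, 0.01, 0.01, 0.7, 1] 
[2.15, 0.99, 0.02, 0.01, 0.01, 0.7, 1] 
[2.17, 0.96, 0.02, 0.01, 0.01, 0.7, 1] 
[2.18, 0.93, 0.02, 0.01, 0.01, 0.7, 1] 
[2.19, 0.91, 0.02, 0.01, 0.01, 0.7, 1] --
[2.2, 0.88, 0.02, 0.01, 0.01, 0.7, 1] 
[2.21, 0.85, 0.02, 0.01, 0.01, 0.7, 1] 
[2.22, 0.82, 0.02, 0.01, 0.01, 0.7, 1] 
[2.23, 0.8, 0.02, 0.01, 0.01, 0.7, 1] 
[2.24, 0.77, 0.02, 0.01, 0.01, 0.7, 1] --
[2.39, -0.47, 0.0, 0.0, 0.0, 0.0, 1] 
[2.39, -0.47, 0.0, 0.0, 0.0, 0.0, 1] 
[2.39, -0.47, 0.0, 0.0, 0.0, 0.0, 1] 
[2.39, -0.47, 0.0, 0.0, 0.0, 0.0, 1] 
[2.39, -0.47, 0.0, 0.0, 0.0, 0.0, 1] --
[2.39, -0.47, 0.0, 0.0, 0.0, 0.0, 1] 
[2.39, -0.47, 0.0, 0.0, 0.0, 0.0, 1] 
[2.39, -0.47, 0.0, 0.0, 0.0, 0.0, 1] 
[2.39, -0.47, 0.0, 0.0, 0.0, 0.0, 1] 
[2.39, -0.47, 0.0, 0.0, 0.0, 0.0, 1] --
```

>>> {"name": "servo_tool", "arguments": {"increments": [[0,0,-1,0,0,0,1],[0,0,-3,0,0,0,1],[0,0,-4,0,0,0,1],[0,0,-4,0,0,0,1],[0,0,-2,0,0,0,1]]}}

```text
clock: 17.0
position: [0.5817, -0.2797, 0.1588]
ee_rot: [0.003, 0.636, 0.771, 0.0]
contact_force: [0.4, -0.3, -0.6]
width: 0.0568
gripper_force: 37.8
```

```bash
python3 - <<'E'
from h import *
s=manip.get_state();print(pose()[0],s["contact_force"],s["width"],s["gripper_force"])
plan([(.5768,.1855,.15,-86.1)],[15],g=1)
E
```

```text
[ 0.58170833 -0.27969825  0.15880049] [ 0.43204584 -0.27008208 -0.64367116] 0.05684017426116908 37.752133339236025
[3.05, 0.56, 0.05, 0.02, 0.01, 0.47, 1] 
[3.06, 0.53, 0.05, 0.02, 0.01, 0.47, 1] 
[3.06, 0.51, 0.05, 0.02, 0.01, 0.47, 1] 
[3.06, 0.48, 0.05, 0.02, 0.01, 0.47, 1] 
[3.07, 0.46, 0.05, 0.02, 0.01, 0.47, 1] --
[3.07, 0.43, 0.05, 0.02, 0.01, 0.47, 1] 
[3.07, 0.41, 0.05, 0.02, 0.01, 0.47, 1] 
[3.08, 0.38, 0.05, 0.02, 0.01, 0.47, 1] 
[3.08, 0.36, 0.05, 0.02, 0.01, 0.47, 1] 
[3.08, 0.33, 0.05, 0.02, 0.01, 0.47, 1] --
[3.09, 0.3, 0.06, 0.02, 0.01, 0.47, 1] 
[3.09, 0.28, 0.06, 0.02, 0.01, 0.47, 1] 
[3.09, 0.25, 0.06, 0.02, 0.01, 0.47, 1] 
[3.09, 0.23, 0.06, 0.02, 0.01, 0.47, 1] 
[3.09, 0.2, 0.06, 0.02, 0.01, 0.47, 1] --
```

>>> {"name": "servo_tool", "arguments": {"increments": [[2,0.4,0,0,0,0.47,1],[3,0.5,0,0,0,0.47,1],[3.1,0.5,0,0,0,0.47,1],[3.1,0.5,0,0,0,0.47,1],[3.1,0.5,0,0,0,0.47,1]]}}

```text
clock: 17.5
position: [0.5789, -0.1327, 0.1547]
ee_rot: [-0.0, 0.652, 0.758, 0.0]
contact_force: [0.3, -0.1, -0.8]
width: 0.0569
gripper_force: 37.7
```

>>> {"name": "servo_tool", "arguments": {"increments": [[3.1,0.4,0,0,0,0.47,1],[3.1,0.4,0,0,0,0.47,1],[3.1,0.4,0,0,0,0.47,1],[3.1,0.4,0,0,0,0.47,1],[3.1,0.3,0,0,0,0.47,1]]}}

```text
clock: 18.0
position: [0.5772, 0.0235, 0.1548]
ee_rot: [0.0, 0.668, 0.744, 0.0]
contact_force: [0.6, 1.0, -1.2]
width: 0.0569
gripper_force: 37.7
```

>>> {"name": "servo_tool", "arguments": {"increments": [[3.1,0.3,0,0,0,0.47,1],[3.1,0.3,0,0,0,0.47,1],[3.1,0.3,0,0,0,0.47,1],[3.1,0.2,0,0,0,0.47,1],[2.5,0.2,0,0,0,0.47,1]]}}

```text
clock: 18.5
position: [0.5761, 0.1735, 0.1547]
ee_rot: [-0.0, 0.683, 0.731, 0.0]
contact_force: [-0.0, 0.6, -0.5]
width: 0.0564
gripper_force: 37.7
```

>>> {"name": "servo_tool", "arguments": {"increments": [[0,0,0,0,0,0,1],[0,0,0,0,0,0,1],[0,0,0,0,0,0,1],[0,0,0,0,0,0,1],[0,0,0,0,0,0,1]]}}

```text
clock: 19.0
position: [0.5767, 0.1708, 0.1542]
ee_rot: [0.0, 0.683, 0.73, -0.0]
contact_force: [-0.2, 0.1, -0.3]
width: 0.0565
gripper_force: 37.7
```

```bash
python3 - <<'E'
from h import *
s=manip.get_state();print(pose()[0],s["contact_force"],s["width"],s["gripper_force"])
cal,im=snap("wrist","w6")
for m in finder.silhouettes("angle1","wrist"): print("ang",m["p"],m["box"],m["region"].sum())
for m in finder.silhouettes("saddle","wrist"): print("case?",m["p"],m["box"],m["region"].sum())
for n in ("saddle","lip"):
  for d in finder.tip_of(n,"wrist"): print(n,d["p"],d["at"],ray(cal,d["at"],.029 if n=="saddle" else .059))
print("exp saddle",proj(cal,[[.5768,.1853,.029]]))
plan([(.5768,.1853,.10,-86.1)],[2],g=1)
E
```

```text
[0.57671766 0.17084789 0.15417956] [-0.16317032  0.06638476 -0.28809857] 0.05648543679166566 37.72055896668462
ang 0.59 [275.4, 264.2, 117.4, 69.2] 7876
case? 0.89 [277.0, 195.5, 212.6, 173.7] 27418
case? 0.78 [88.1, 355.8, 176.2, 127.7] 8661
case? 0.33 [277.2, 24.7, 165.4, 49.1] 7145
saddle 0.8 [277.2, 193.3] [[0.5762145  0.18551923 0.029     ]]
saddle 0.63 [113.5, 362.2] [[ 0.40641203 -0.01913535  0.029     ]]
lip 0.84 [277.8, 114.3] [[0.57218537 0.25220927 0.059     ]]
lip 0.76 [87.0, 327.1] [[0.404897   0.05208789 0.059     ]]
exp saddle [[277.83636929 193.57943003]]
[0.69, 0.05, 2.7, 0.0, 0.0, -0.02, 1] 
[0.69, 0.05, 2.7, 0.0, 0.0, -0.02, 1]
```

View pics/w6.png

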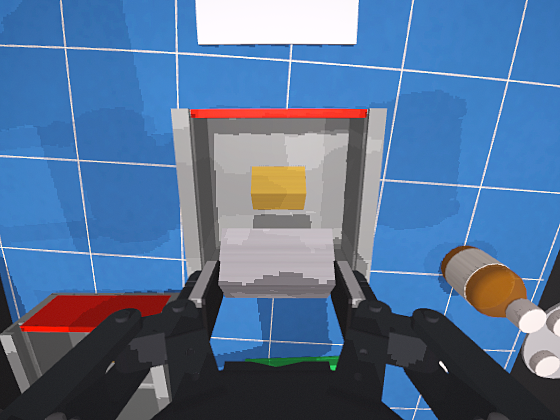

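The brass saddle is at (278,193), agreeing with the predicted (277.8,193.6), and the held section sits level between the pads at (277,264). I'll align and lower.

>>> {"name": "servo_tool", "arguments": {"increments": [[0.7,0,2,0,0,0,1],[0.75,0,2,0,0,0,1],[0,0,2,0,0,0,1],[0,0,0,0,0,0,1],[0,0,0,0,0,0,1]]}}

```text
clock: 19.75
position: [0.5757, 0.1862, 0.0941]
ee_rot: [-0.0, 0.683, 0.731, -0.0]
contact_force: [0.8, 0.4, 0.2]
width: 0.0567
gripper_force: 37.7
```

```bash
python3 - <<'E'
from h import *
s=manip.get_state();print(pose()[0],s["contact_force"],s["width"])
cal=optics.get_calibration("wrist"); optics.get_image("wrist")
for m in finder.silhouettes("angle1","wrist"):
    print(m["p"],m["box"],fit(ANG,[(cal,m["region"])],(.5767,.1853,.068),pose()[0][2]-.0153))
plan([(.5767,.1853,.028,-86.1)],[4],g=1)
E
```

```text
[0.57568845 0.18619961 0.09413569] [0.79079752 0.38663793 0.18329531] 0.05667162537542515
0.69 [515.5, 337.7, 88.9, 99.2] (array([0.5767, 0.1853, 0.068 ]), np.float64(0.0))
0.55 [276.1, 263.6, 118.4, 68.3] (array([0.57543498, 0.18889579, 0.06895449]), np.float64(0.9622173952947655))
[-0.03, 0.0, 1.68, 0.03, -0.01, -0.01, 1] 
[-0.03, 0.0, 1.68, 0.03, -0.01, -0.01, 1] 
[-0.03, 0.0, 1.68, 0.03, -0.01, -0.01, 1] 
[-0.03, 0.0, 1.68, 0.03, -0.01, -0.01, 1]
```

>>> {"name": "servo_tool", "arguments": {"increments": [[-0.25,0.05,1.5,0,0,0,1],[0,0,2,0,0,0,1],[0,0,1.8,0,0,0,1],[0,0,1.2,0,0,0,1],[0,0,0,0,0,0,1]]}}

```text
clock: 20.35
position: [0.5757, 0.1836, 0.0283]
ee_rot: [-0.001, 0.683, 0.731, -0.001]
contact_force: [-0.3, -0.4, -0.4]
width: 0.0566
gripper_force: 37.7
```

```bash
python3 - <<'E'
from h import *
s=manip.get_state();print(pose()[0],s["contact_force"],s["width"])
cal=optics.get_calibration("wrist"); optics.get_image("wrist")
for m in finder.silhouettes("angle1","wrist"):
    print(m["p"],m["box"],fit(ANG,[(cal,m["region"])],(.5767,.1853,.068),pose()[0][2]-.0153))
E
```

```text
[0.57571675 0.18359447 0.02831895] [-0.30286388 -0.41586127 -0.35690982] 0.05664220803178521
0.57 [276.4, 263.6, 118.4, 68.5] (array([0.57529945, 0.18644168, 0.06724801]), np.float64(0.9628985772450707))
```

>>> {"name": "servo_tool", "arguments": {"increments": [[-0.05,0,0.15,0,0,0,1],[0,0,0,0,0,0,1],[0,0,0,0,0,0,-0.5],[0,0,0,0,0,0,-0.8],[0,0,0,0,0,0,-0.8]]}}

```text
clock: 20.95
position: [0.5766, 0.1834, 0.028]
ee_rot: [0.0, 0.683, 0.731, 0.0]
contact_force: [0.0, -0.3, -0.4]
width: 0.0769
gripper_force: 0.0
```

>>> {"name": "servo_tool", "arguments": {"increments": [[0,0,-2,0,0,0,-1],[0,0,-3,0,0,0,-1],[0,0,-4,0,0,0,-1],[0,0,-4,0,0,0,-1],[0,0,0,0,0,0,-1]]}}

```text
clock: 21.45
position: [0.5803, 0.1842, 0.1641]
ee_rot: [0.004, 0.683, 0.731, 0.005]
contact_force: [1.9, 1.0, -0.2]
width: 0.0853
gripper_force: 0.0
```

```bash
python3 - <<'E'
from h import *
s=manip.get_state();print(pose()[0],s["qpos"].round(2))
cal,im=snap("wrist","w7"); 
for m in finder.silhouettes("angle1","wrist"):
    print(m["p"],m["box"],fit(ANG,[(cal,m["region"])],(.5767,.1853,.068),.0107))
angles(("top","scene"))
plan([(.4546,-.2056,.13,-111.9)],[20])
E
```

```text
[0.58025685 0.18415383 0.16405433] [0.19 0.37 1.56 0.   1.2  0.12]
0.9 [271.6, 201.6, 66.4, 41.9] (array([0.57648518, 0.18603973, 0.06627435]), np.float64(0.9827632056086063))
top 0.92 310 [0.577  0.1889 0.0643] 3.7 0.805
top 0.87 397 [ 0.4712 -0.379  -0.8313] 132.4 0.904
scene 0.9 365 [ 0.4713 -0.3747  2.3583] 135.1 0.891
scene 0.68 302 [0.5598 0.193  3.2476] 6.1 0.826
scene 0.56 305 [ 0.4506 -0.2009 -0.3593] 159.4 0.815
[-1.9, -0.73, 0.13, -0.01, 0.0, 1.29, -1] 
[-1.91, -0.69, 0.13, -0.01, 0.0, 1.29, -1] 
[-1.93, -0.65, 0.13, -0.01, 0.0, 1.29, -1] 
[-1.94, -0.6, 0.13, -0.01, 0.0, 1.29, -1] 
[-1.96, -0.56, 0.13, -0.01, 0.0, 1.29, -1] --
[-1.97, -0.52, 0.13, -0.01, 0.0, 1.29, -1] 
[-1.98, -0.47, 0.13, -0.01, 0.0, 1.29, -1] 
[-1.99, -0.43, 0.13, -0.01, 0.0, 1.29, -1] 
[-2.0, -0.38, 0.13, -0.01, 0.0, 1.29, -1] 
[-2.01, -0.34, 0.13, -0.01, 0.0, 1.29, -1] --
[-2.01, -0.29, 0.13, -0.01, 0.0, 1.29, -1] 
[-2.02, -0.25, 0.13, -0.01, 0.0, 1.29, -1] 
[-2.02, -0.2, 0.13, -0.01, 0.0, 1.29, -1] 
[-2.03, -0.15, 0.13, -0.01, 0.0, 1.29, -1] 
[-2.03, -0.11, 0.13, -0.01, 0.0, 1.29, -1] --
[-2.03, -0.06, 0.13, -0.01, 0.0, 1.29, -1] 
[-2.03, -0.02, 0.13, -0.01, 0.0, 1.29, -1] 
[-2.03, 0.03, 0.13, -0.01, 0.0, 1.29, -1] 
[-2.03, 0.07, 0.13, -0.01, 0.0, 1.29, -1] 
[-2.03, 0.12, 0.13, -0.01, 0.0, 1.29, -1] --
```

Section 1 is nested (fit 0.98 at the seated height). Next is B.

>>> {"name": "servo_tool", "arguments": {"increments": [[-2.5,-0.9,0,0,0,1.7,-1],[-2.5,-0.9,0,0,0,1.7,-1],[-2.5,-0.8,0,0,0,1.7,-1],[-2.6,-0.8,0,0,0,1.7,-1],[-2.6,-0.7,0,0,0,1.7,-1]]}}

```text
clock: 22.25
position: [0.5352, 0.055, 0.1561]
ee_rot: [-0.001, 0.735, 0.678, -0.001]
contact_force: [1.4, -0.6, -0.1]
width: 0.0854
gripper_force: 0.0
```

>>> {"name": "servo_tool", "arguments": {"increments": [[-2.6,-0.6,0,0,0,1.7,-1],[-2.6,-0.5,0,0,0,1.7,-1],[-2.6,-0.4,0,0,0,1.7,-1],[-2.6,-0.4,0,0,0,1.7,-1],[-2.7,-0.3,0,0,0,1.7,-1]]}}

```text
clock: 22.75
position: [0.4951, -0.0715, 0.1563]
ee_rot: [-0.001, 0.784, 0.621, -0.001]
contact_force: [-0.8, -0.2, -0.1]
width: 0.0854
gripper_force: 0.0
```

>>> {"name": "servo_tool", "arguments": {"increments": [[-2.7,-0.2,0.6,0,0,1.7,-1],[-2.7,-0.1,0.6,0,0,1.7,-1],[-2.7,0,0.6,0,0,1.7,-1],[-2.7,0,0.6,0,0,1.7,-1],[-2.7,0.1,0.6,0,0,1.7,-1]]}}

```text
clock: 23.25
position: [0.4549, -0.2003, 0.1261]
ee_rot: [-0.001, 0.827, 0.561, -0.0]
contact_force: [0.4, 0.8, 0.5]
width: 0.0853
gripper_force: 0.0
```

>>> {"name": "servo_tool", "arguments": {"increments": [[0,0,0,0,0,0,-1],[0,0,0,0,0,0,-1],[0,0,0,0,0,0,-1],[0,0,0,0,0,0,-1],[0,0,0,0,0,0,-1]]}}

```text
clock: 23.75
position: [0.4563, -0.199, 0.1277]
ee_rot: [0.0, 0.827, 0.563, 0.0]
contact_force: [-0.9, 0.3, 0.3]
width: 0.0855
gripper_force: 0.0
```

```bash
cat >> h.py <<'E'
def near(x,y,psi0,cams=("wrist",)):
    D=[d[2] for d in angles(cams) if np.hypot(d[2][0][0]-x,d[2][0][1]-y)<.04 and d[2][1]>.85]
    if not D: print("none"); return None
    b=max(D,key=lambda r:r[1])[0]; th=np.degrees(b[2])-90; ps=th+180*round((psi0-th)/180); print(b,ps); return b[0],b[1],ps
E
python3 - <<'E'
from h import *
print(pose()[0])
b=near(.4546,-.2056,-111.9)
if b: plan([(b[0],b[1],.08,b[2]),(b[0],b[1],.0135,b[2])],[3,4])
E
```

```text
[ 0.45630272 -0.19897643  0.12771351]
wrist 0.69 2956 [ 0.4544 -0.206  -0.3976] 157.2 0.972
wrist 0.6 1418 [ 0.471  -0.3775  2.3569] 135.1 0.712
[ 0.45442593 -0.20597926 -0.3975692 ] -112.77903711228079
[-0.23, 0.03, 1.59, 0.01, 0.0, 0.41, -1] 
[-0.23, 0.03, 1.59, 0.01, 0.0, 0.41, -1] 
[-0.23, 0.03, 1.59, 0.01, 0.0, 0.41, -1] 
[0.0, 0.0, 1.66, 0.0, 0.0, 0.0, -1] 
[0.0, 0.0, 1.66, 0.0, 0.0, 0.0, -1] --
[0.0, 0.0, 1.66, 0.0, 0.0, 0.0, -1] 
[0.0, 0.0, 1.66, 0.0, 0.0, 0.0, -1]
```

>>> {"name": "servo_tool", "arguments": {"increments": [[-0.2,0,1.6,0,0,0.4,-1],[-0.2,0,2.5,0,0,0.4,-1],[-0.2,0,3,0,0,0.4,-1],[0,0,3,0,0,0,-1],[0,0,1.3,0,0,0,-1]]}}

```text
clock: 24.35
position: [0.4524, -0.2042, 0.0114]
ee_rot: [-0.002, 0.833, 0.553, -0.001]
contact_force: [0.1, 0.1, -1.8]
width: 0.0855
gripper_force: 0.0
```

>>> {"name": "servo_tool", "arguments": {"increments": [[0,0,0,0,0,0,-1],[0,0,0,0,0,0,1],[0,0,0,0,0,0,1],[0,0,0,0,0,0,1],[0,0,0,0,0,0,1]]}}

```text
clock: 24.85
position: [0.4548, -0.2058, 0.0149]
ee_rot: [0.001, 0.833, 0.553, 0.001]
contact_force: [0.2, 1.1, 6.1]
width: 0.0567
gripper_force: 36.9
```

>>> {"name": "servo_tool", "arguments": {"increments": [[0,0,0,0,0,0,1],[0,0,-2,0,0,0,1],[0,0,-4,0,0,0,1],[0,0,-4,0,0,0,1],[0,0,-4,0,0,0,1]]}}

```text
clock: 25.35
position: [0.4534, -0.2051, 0.1552]
ee_rot: [-0.0, 0.833, 0.553, 0.0]
contact_force: [1.4, -0.6, -1.8]
width: 0.0564
gripper_force: 38.1
```

```bash
python3 - <<'E'
from h import *
s=manip.get_state();print(pose()[0],s["contact_force"],s["width"],s["gripper_force"])
plan([(.5765,.184,.155,-86.1)],[15],g=1)
E
```

```text
[ 0.45336886 -0.2050935   0.15517138] [ 1.3620591  -0.56604514 -1.82743892] 0.05643876859396321 38.07345751716639
[2.71, -0.25, 0.0, 0.0, 0.0, -1.78, 1] 
[2.72, -0.16, 0.0, 0.0, 0.0, -1.78, 1] 
[2.72, -0.08, 0.0, 0.0, 0.0, -1.78, 1] 
[2.72, 0.0, 0.0, 0.0, 0.0, -1.78, 1] 
[2.72, 0.09, 0.0, 0.0, 0.0, -1.78, 1] --
[2.72, 0.17, 0.0, 0.0, 0.0, -1.78, 1] 
[2.71, 0.26, 0.0, 0.0, 0.0, -1.78, 1] 
[2.7, 0.34, 0.0, 0.0, 0.0, -1.78, 1] 
[2.69, 0.43, 0.0, 0.0, 0.0, -1.78, 1] 
[2.67, 0.51, 0.0, 0.0, 0.0, -1.78, 1] --
[2.66, 0.59, 0.0, 0.0, 0.0, -1.78, 1] 
[2.64, 0.67, 0.0, 0.0, 0.0, -1.78, 1] 
[2.61, 0.76, 0.0, 0.0, 0.0, -1.78, 1] 
[2.59, 0.84, 0.0, 0.0, 0.0, -1.78, 1] 
[2.56, 0.92, 0.0, 0.0, 0.0, -1.78, 1] --
```

>>> {"name": "servo_tool", "arguments": {"increments": [[2,-0.2,0,0,0,-1.78,1],[2.7,-0.2,0,0,0,-1.78,1],[2.7,-0.1,0,0,0,-1.78,1],[2.7,0,0,0,0,-1.78,1],[2.7,0.1,0,0,0,-1.78,1]]}}

```text
clock: 25.85
position: [0.4918, -0.0819, 0.1538]
ee_rot: [0.0, 0.787, 0.617, 0.0]
contact_force: [0.3, -0.1, -1.0]
width: 0.0565
gripper_force: 38.1
```

>>> {"name": "servo_tool", "arguments": {"increments": [[2.7,0.2,0,0,0,-1.78,1],[2.7,0.25,0,0,0,-1.78,1],[2.7,0.35,0,0,0,-1.78,1],[2.7,0.4,0,0,0,-1.78,1],[2.7,0.5,0,0,0,-1.78,1]]}}

```text
clock: 26.35
position: [0.5328, 0.048, 0.1537]
ee_rot: [0.0, 0.737, 0.676, 0.0]
contact_force: [0.2, -0.7, -0.9]
width: 0.0565
gripper_force: 38.1
```

>>> {"name": "servo_tool", "arguments": {"increments": [[2.7,0.6,0,0,0,-1.78,1],[2.6,0.7,0,0,0,-1.78,1],[2.6,0.75,0,0,0,-1.78,1],[2.6,0.85,0,0,0,-1.78,1],[2.6,0.9,0,0,0,-1.78,1]]}}

```text
clock: 26.85
position: [0.5741, 0.1781, 0.1537]
ee_rot: [0.0, 0.682, 0.731, -0.0]
contact_force: [0.4, -0.3, -0.8]
width: 0.0569
gripper_force: 38.1
```

>>> {"name": "servo_tool", "arguments": {"increments": [[0,0,0,0,0,0,1],[0,0,0,0,0,0,1],[0,0,0,0,0,0,1],[0,0,0,0,0,0,1],[0,0,0,0,0,0,1]]}}

```text
clock: 27.35
position: [0.574, 0.1762, 0.1537]
ee_rot: [0.0, 0.683, 0.73, -0.0]
contact_force: [-0.4, -0.7, -0.1]
width: 0.0566
gripper_force: 38.1
```

```bash
cat >> h.py <<'E'
def held(dz=.0150):
    p=pose()[0]; cal=optics.get_calibration("wrist"); optics.get_image("wrist"); b=None
    for m in finder.silhouettes("angle1","wrist"):
        if abs(m["box"][0]-276)<40:
            r=fit(ANG,[(cal,m["region"])],(p[0],p[1]+.002,.068),p[2]-dz); print("cand",m["box"],r)
            if m["box"][1]>235: b=r[0]
    return b
E
python3 - <<'E'
from h import *
s=manip.get_state();print(pose()[0],s["contact_force"],s["width"],s["gripper_force"])
b=held(); p=pose()[0]
if b is not None: print("off",b[:2]-p[:2]); plan([(.5766,.186-(b[1]-p[1]),.094,-86.1)],[3],g=1)
E
```

```text
[0.57395715 0.17615748 0.15373725] [-0.42235395 -0.67934098 -0.08708932] 0.0565685443479054 38.09453672802192
cand [277.1, 269.5, 114.5, 70.0] (array([0.57385414, 0.17614601, 0.081893  ]), np.float64(0.9592163260184154))
cand [280.5, 194.9, 64.2, 40.2] (array([0.55709392, 0.22614326, 0.06825863]), np.float64(0.4339164627051318))
off [-0.00023051 -0.00027582]
[0.32, 0.11, 1.99, 0.0, 0.0, -0.02, 1] 
[0.32, 0.11, 1.99, 0.0, 0.0, -0.02, 1] 
[0.32, 0.11, 1.99, 0.0, 0.0, -0.02, 1]
```

>>> {"name": "servo_tool", "arguments": {"increments": [[0.32,0.1,2,0,0,0,1],[0.32,0.1,2,0,0,0,1],[0.34,0.08,2,0,0,0,1],[0,0,2,0,0,0,1],[0,0,0,0,0,0,1]]}}

```text
clock: 27.95
position: [0.574, 0.1863, 0.071]
ee_rot: [-0.002, 0.683, 0.731, -0.002]
contact_force: [-0.2, -0.5, -0.6]
width: 0.0563
gripper_force: 38.1
```

>>> {"name": "servo_tool", "arguments": {"increments": [[0,0,0,0,0,0,1],[0,0,0,0,0,0,1],[0,0,0,0,0,0,1],[0,0,0,0,0,0,1],[0,0,0,0,0,0,1]]}}

```text
clock: 28.45
position: [0.5766, 0.1871, 0.0742]
ee_rot: [0.0, 0.683, 0.731, 0.0]
contact_force: [0.3, -0.1, -0.9]
width: 0.0565
gripper_force: 38.1
```

```bash
python3 - <<'E'
from h import *
s=manip.get_state();print(pose()[0],s["contact_force"],s["width"],s["gripper_force"])
b=held(); plan([(.5766,.186,.038,-86.1)],[3],g=1)
E
```

```text
[0.57655701 0.1870592  0.07422553] [ 0.26005428 -0.12916209 -0.88215259] 0.05649860207065867 38.06709264521487
cand [276.3, 219.4, 90.0, 22.8] (array([0.56824115, 0.1997968 , 0.06712971]), np.float64(0.3746942430331091))
cand [277.8, 269.0, 115.0, 72.6] (array([0.57632888, 0.18693357, 0.07989932]), np.float64(0.9743698070694269))
[-0.04, 0.0, 1.2, 0.01, 0.0, 0.0, 1] 
[-0.04, 0.01, 1.2, 0.01, 0.0, 0.0, 1] 
[-0.04, 0.01, 1.2, 0.01, 0.0, 0.0, 1]
```

>>> {"name": "servo_tool", "arguments": {"increments": [[-0.05,0,1.2,0,0,0,1],[-0.04,0,1.2,0,0,0,1],[0,0,0.9,0,0,0,1],[0,0,0.5,0,0,0,1],[0,0,0,0,0,0,1]]}}

```text
clock: 29.05
position: [0.576, 0.186, 0.0346]
ee_rot: [-0.0, 0.683, 0.731, -0.001]
contact_force: [0.0, 0.6, -1.9]
width: 0.0566
gripper_force: 41.0
```

>>> {"name": "servo_tool", "arguments": {"increments": [[0,0,0,0,0,0,1],[0,0,0,0,0,0,1],[0,0,0.1,0,0,0,1],[0,0,0,0,0,0,1],[0,0,0,0,0,0,1]]}}

```text
clock: 29.55
position: [0.5763, 0.1861, 0.0346]
ee_rot: [-0.0, 0.683, 0.731, 0.0]
contact_force: [-0.3, -0.3, -2.1]
width: 0.0563
gripper_force: 41.0
```

>>> {"name": "servo_tool", "arguments": {"increments": [[0,0,0,0,0,0,-0.5],[0,0,0,0,0,0,-0.8],[0,0,0,0,0,0,-0.8],[0,0,0,0,0,0,-0.8],[0,0,0,0,0,0,-0.8]]}}

```text
clock: 30.05
position: [0.5764, 0.1861, 0.0347]
ee_rot: [0.0, 0.683, 0.731, 0.0]
contact_force: [0.2, -0.9, -0.4]
width: 0.0767
gripper_force: 0.0
```

>>> {"name": "servo_tool", "arguments": {"increments": [[0,0,-2,0,0,0,-1],[0,0,-3,0,0,0,-1],[0,0,-4,0,0,0,-1],[0,0,-3.5,0,0,0,-1],[0,0,0,0,0,0,-1]]}}

```text
clock: 30.55
position: [0.5798, 0.1869, 0.1654]
ee_rot: [0.003, 0.683, 0.731, 0.005]
contact_force: [0.2, 0.5, 0.1]
width: 0.0853
gripper_force: 0.0
```

```bash
python3 - <<'E'
from h import *
s=manip.get_state();print(pose()[0])
cal,im=snap("wrist","w8"); cv2.imwrite("pics/w8c.png",cv2.resize(im[100:320,160:400,::-1],(600,550)))
for m in finder.silhouettes("angle1","wrist"):
    print(m["p"],m["box"],fit(ANG,[(cal,m["region"])],(.5767,.1853,.068),.0163),fit(np.r_[ANG,ANG-[0,0,.0056]],[(cal,m["region"])],(.5767,.1853,.068),.0163))
angles(("top","scene"))
plan([(.471,-.377,.13,-137)],[20])
E
```

```text
[0.57978655 0.18689165 0.16538468]
0.61 [271.5, 204.7, 61.4, 43.8] (array([0.57607023, 0.18574878, 0.06086679]), np.float64(0.9905583513060149)) (array([0.57610844, 0.18514604, 0.06436053]), np.float64(0.968526634013733))
0.51 [293.4, 180.8, 0.5, 0.4] (array([0.57498432, 0.18096451, 0.2872269 ]), np.float64(0.002841918294849023)) (array([0.57800385, 0.17817885, 0.37795449]), np.float64(0.0028469750889679717))
top 0.79 375 [0.5781 0.189  0.0675] 3.9 0.942
top 0.78 356 [ 0.4707 -0.3775 -0.7721] 135.8 0.884
scene 0.9 328 [0.5604 0.197  0.0751] 4.3 0.881
scene 0.84 389 [ 0.4702 -0.3755  2.3747] 136.1 0.91
[-2.77, -0.71, 0.14, -0.01, 0.01, 2.54, -1] 
[-2.8, -0.59, 0.14, -0.01, 0.01, 2.54, -1] 
[-2.82, -0.46, 0.14, -0.01, 0.01, 2.54, -1] 
[-2.84, -0.34, 0.14, -0.01, 0.01, 2.54, -1] 
[-2.85, -0.21, 0.14, -0.01, 0.01, 2.54, -1] --
[-2.86, -0.08, 0.14, -0.01, 0.01, 2.54, -1] 
[-2.86, 0.04, 0.14, -0.01, 0.01, 2.54, -1] 
[-2.86, 0.17, 0.14, -0.01, 0.01, 2.54, -1] 
[-2.85, 0.3, 0.14, -0.01, 0.01, 2.54, -1] 
[-2.83, 0.42, 0.14, -0.01, 0.01, 2.54, -1] --
[-2.81, 0.55, 0.14, -0.01, 0.01, 2.54, -1] 
[-2.78, 0.67, 0.14, -0.01, 0.01, 2.54, -1] 
[-2.75, 0.8, 0.14, -0.01, 0.01, 2.54, -1] 
[-2.71, 0.92, 0.14, -0.01, 0.01, 2.54, -1] 
[-2.67, 1.04, 0.14, -0.01, 0.01, 2.54, -1] --
[-2.62, 1.15, 0.14, -0.01, 0.01, 2.54, -1] 
[-2.57, 1.27, 0.14, -0.01, 0.01, 2.54, -1] 
[-2.51, 1.38, 0.14, -0.01, 0.01, 2.54, -1] 
[-2.44, 1.49, 0.14, -0.01, 0.01, 2.54, -1] 
[-2.37, 1.6, 0.14, -0.01, 0.01, 2.54, -1] --
```

View pics/w8c.png

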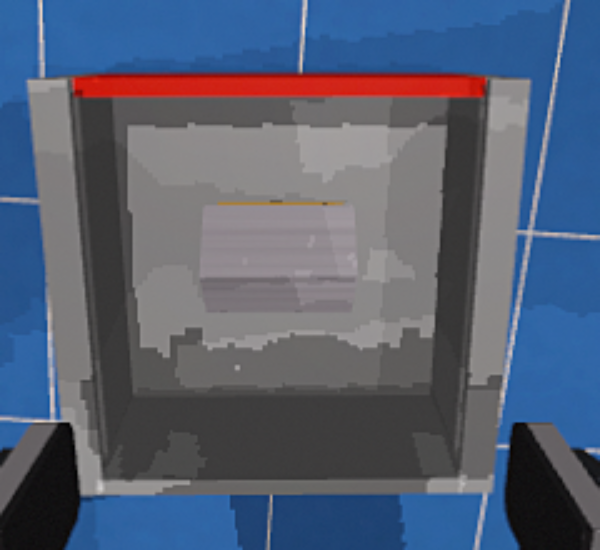

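Two sections are nested flush at crop (280,258), with only a sliver of brass showing behind them. Last section is C.

>>> {"name": "servo_tool", "arguments": {"increments": [[-2.8,-0.7,0,0,0,2.5,-1],[-2.8,-0.6,0,0,0,2.5,-1],[-2.8,-0.45,0,0,0,2.5,-1],[-2.85,-0.35,0,0,0,2.5,-1],[-2.85,-0.2,0,0,0,2.5,-1]]}}

```text
clock: 31.35
position: [0.5496, 0.0443, 0.1583]
ee_rot: [-0.001, 0.759, 0.651, -0.001]
contact_force: [0.9, -0.0, -0.2]
width: 0.0854
gripper_force: 0.0
```

>>> {"name": "servo_tool", "arguments": {"increments": [[-2.85,-0.1,0,0,0,2.5,-1],[-2.85,0,0,0,0,2.5,-1],[-2.85,0.2,0,0,0,2.5,-1],[-2.85,0.3,0,0,0,2.5,-1],[-2.8,0.4,0,0,0,2.5,-1]]}}

```text
clock: 31.85
position: [0.524, -0.0958, 0.1583]
ee_rot: [-0.001, 0.825, 0.565, -0.001]
contact_force: [0.2, -0.3, 0.1]
width: 0.0857
gripper_force: 0.0
```

>>> {"name": "servo_tool", "arguments": {"increments": [[-2.8,0.55,0,0,0,2.5,-1],[-2.8,0.7,0,0,0,2.5,-1],[-2.75,0.8,0.3,0,0,2.5,-1],[-2.7,0.9,0.5,0,0,2.5,-1],[-2.7,1.0,0.5,0,0,2.5,-1]]}}

```text
clock: 32.35
position: [0.499, -0.2367, 0.1452]
ee_rot: [-0.001, 0.882, 0.472, -0.0]
contact_force: [-0.8, -0.5, 0.2]
width: 0.0855
gripper_force: 0.0
```

>>> {"name": "servo_tool", "arguments": {"increments": [[-2.6,1.2,0.5,0,0,2.5,-1],[-2.6,1.3,0.5,0,0,2.5,-1],[-2.5,1.4,0.5,0,0,2.5,-1],[-2.4,1.5,0,0,0,2.5,-1],[-2.4,1.6,0,0,0,2.5,-1]]}}

```text
clock: 32.85
position: [0.4756, -0.378, 0.1298]
ee_rot: [-0.002, 0.928, 0.373, -0.001]
contact_force: [0.8, 0.4, -0.4]
width: 0.0854
gripper_force: 0.0
```

>>> {"name": "servo_tool", "arguments": {"increments": [[0,0,0,0,0,0,-1],[0,0,0,0,0,0,-1],[0,0,0,0,0,0,-1],[0,0,0,0,0,0,-1],[0,0,0,0,0,0,-1]]}}

```text
clock: 33.35
position: [0.4767, -0.3765, 0.1316]
ee_rot: [-0.0, 0.927, 0.374, 0.0]
contact_force: [-0.1, -0.1, -0.1]
width: 0.0854
gripper_force: 0.0
```

```bash
python3 - <<'E'
from h import *
print(pose()[0])
b=near(.4705,-.377,-136,("wrist","scene"))
if b: plan([(b[0],b[1],.08,b[2]),(b[0],b[1],.0135,b[2])],[3,4])
E
```

```text
[ 0.47667708 -0.37649665  0.13158544]
wrist 0.93 2918 [ 0.4714 -0.3772  2.3165] 132.7 0.974
scene 0.9 314 [0.5586 0.1968 0.0958] 5.5 0.872
scene 0.59 336 [ 0.4682 -0.3739  2.2625] 129.6 0.862
[ 0.4713851  -0.37722891  2.31653173] -137.27250880855914
[-0.13, -0.12, 1.72, 0.0, 0.0, 0.4, -1] 
[-0.13, -0.12, 1.72, 0.0, 0.0, 0.4, -1] 
[-0.13, -0.12, 1.72, 0.0, 0.0, 0.4, -1] 
[0.0, 0.0, 1.66, 0.0, 0.0, 0.0, -1] 
[0.0, 0.0, 1.66, 0.0, 0.0, 0.0, -1] --
[0.0, 0.0, 1.66, 0.0, 0.0, 0.0, -1] 
[0.0, 0.0, 1.66, 0.0, 0.0, 0.0, -1]
```

>>> {"name": "servo_tool", "arguments": {"increments": [[-0.13,-0.12,1.7,0,0,0.4,-1],[-0.13,-0.12,2.5,0,0,0.4,-1],[-0.13,-0.12,3,0,0,0.4,-1],[0,0,3,0,0,0,-1],[0,0,1.5,0,0,0,-1]]}}

```text
clock: 34.05
position: [0.47, -0.3764, 0.0122]
ee_rot: [-0.002, 0.931, 0.364, -0.001]
contact_force: [0.0, 0.7, -0.3]
width: 0.0852
gripper_force: 0.0
```

>>> {"name": "servo_tool", "arguments": {"increments": [[0,0,0,0,0,0,-1],[0,0,0,0,0,0,1],[0,0,0,0,0,0,1],[0,0,0,0,0,0,1],[0,0,0,0,0,0,1]]}}

```text
clock: 34.55
position: [0.4721, -0.3785, 0.0162]
ee_rot: [0.002, 0.931, 0.364, 0.001]
contact_force: [0.3, 1.0, 5.1]
width: 0.0566
gripper_force: 37.2
```

>>> {"name": "servo_tool", "arguments": {"increments": [[0,0,0,0,0,0,1],[0,0,-2,0,0,0,1],[0,0,-4,0,0,0,1],[0,0,-4,0,0,0,1],[0,0,-4,0,0,0,1]]}}

```text
clock: 35.05
position: [0.4707, -0.3772, 0.1557]
ee_rot: [-0.001, 0.931, 0.364, -0.0]
contact_force: [1.0, -1.1, -2.0]
width: 0.0569
gripper_force: 38.0
```

```bash
python3 - <<'E'
from h import *
s=manip.get_state();print(pose()[0],s["contact_force"],s["width"],s["gripper_force"])
plan([(.5765,.184,.155,-86.1)],[20],g=1)
E
```

```text
[ 0.47067368 -0.37715535  0.15571514] [ 1.00376279 -1.05601538 -1.95541056] 0.056877175417727445 38.00148786081991
[2.29, -1.7, 0.01, 0.0, 0.0, -2.56, 1] 
[2.37, -1.6, 0.01, 0.0, 0.0, -2.56, 1] 
[2.43, -1.49, 0.01, 0.0, 0.0, -2.56, 1] 
[2.5, -1.38, 0.01, 0.0, 0.0, -2.56, 1] 
[2.56, -1.27, 0.0, 0.0, 0.0, -2.56, 1] --
[2.61, -1.15, 0.0, 0.0, 0.0, -2.56, 1] 
[2.66, -1.04, 0.0, 0.0, 0.0, -2.56, 1] 
[2.7, -0.92, 0.0, 0.0, 0.0, -2.56, 1] 
[2.74, -0.79, 0.0, 0.0, 0.0, -2.56, 1] 
[2.78, -0.67, 0.0, 0.0, 0.0, -2.56, 1] --
[2.8, -0.55, 0.0, 0.0, 0.0, -2.56, 1] 
[2.82, -0.42, 0.0, 0.0, 0.0, -2.56, 1] 
[2.84, -0.29, 0.0, 0.0, 0.0, -2.56, 1] 
[2.85, -0.17, 0.0, 0.0, 0.0, -2.56, 1] 
[2.85, -0.04, 0.0, 0.0, 0.0, -2.56, 1] --
[2.85, 0.09, 0.0, 0.0, 0.0, -2.56, 1] 
[2.85, 0.22, 0.0, 0.0, 0.0, -2.56, 1] 
[2.83, 0.34, 0.0, 0.0, 0.0, -2.56, 1] 
[2.82, 0.47, 0.0, 0.0, 0.0, -2.56, 1] 
[2.79, 0.59, 0.0, 0.0, 0.0, -2.56, 1] --
```

>>> {"name": "servo_tool", "arguments": {"increments": [[1.8,-1.4,0,0,0,-2.56,1],[2.4,-1.6,0,0,0,-2.56,1],[2.4,-1.5,0,0,0,-2.56,1],[2.5,-1.4,0,0,0,-2.56,1],[2.6,-1.3,0,0,0,-2.56,1]]}}

```text
clock: 35.55
position: [0.4956, -0.2409, 0.1545]
ee_rot: [-0.0, 0.885, 0.466, -0.0]
contact_force: [1.2, 0.2, -0.4]
width: 0.0565
gripper_force: 38.0
```

>>> {"name": "servo_tool", "arguments": {"increments": [[2.6,-1.15,0,0,0,-2.56,1],[2.7,-1.05,0,0,0,-2.56,1],[2.7,-0.9,0,0,0,-2.56,1],[2.75,-0.8,0,0,0,-2.56,1],[2.8,-0.7,0,0,0,-2.56,1]]}}

```text
clock: 36.05
position: [0.5221, -0.1, 0.1545]
ee_rot: [-0.0, 0.827, 0.562, -0.0]
contact_force: [0.4, -0.9, -1.7]
width: 0.0563
gripper_force: 38.0
```

>>> {"name": "servo_tool", "arguments": {"increments": [[2.8,-0.55,0,0,0,-2.56,1],[2.8,-0.4,0,0,0,-2.56,1],[2.85,-0.3,0,0,0,-2.56,1],[2.85,-0.2,0,0,0,-2.56,1],[2.85,0,0,0,0,-2.56,1]]}}

```text
clock: 36.55
position: [0.5485, 0.04, 0.1545]
ee_rot: [-0.0, 0.759, 0.651, -0.0]
contact_force: [0.2, 0.5, -1.3]
width: 0.0565
gripper_force: 38.0
```

>>> {"name": "servo_tool", "arguments": {"increments": [[2.85,0.1,0,0,0,-2.56,1],[2.85,0.2,0,0,0,-2.56,1],[2.8,0.35,0,0,0,-2.56,1],[2.8,0.45,0,0,0,-2.56,1],[2.8,0.6,0,0,0,-2.56,1]]}}

```text
clock: 37.05
position: [0.5749, 0.1797, 0.1544]
ee_rot: [-0.0, 0.682, 0.731, -0.0]
contact_force: [-0.0, 0.2, -1.3]
width: 0.0564
gripper_force: 38.0
```

>>> {"name": "servo_tool", "arguments": {"increments": [[0,0,1,0,0,0,1],[0,0,2,0,0,0,1],[0,0,2,0,0,0,1],[0,0,0,0,0,0,1],[0,0,0,0,0,0,1]]}}

```text
clock: 37.55
position: [0.5748, 0.178, 0.1043]
ee_rot: [-0.0, 0.683, 0.731, -0.001]
contact_force: [-0.2, -0.5, -0.0]
width: 0.0567
gripper_force: 38.0
```

```bash
python3 - <<'E'
from h import *
s=manip.get_state();print(pose()[0],s["contact_force"],s["width"],s["gripper_force"])
b=held(.0155); p=pose()[0]
if b is not None: print("off",b[:2]-p[:2]); plan([(.5764,.186-(b[1]-p[1]),.080,-86.1)],[2],g=1)
E
```

```text
[0.57480369 0.17804987 0.10432262] [-0.20193699 -0.46040326 -0.01672486] 0.056711455483900046 37.98886573706113
cand [272.4, 188.6, 61.9, 3.0] (array([0.57480369, 0.18004987, 0.068     ]), np.float64(0.0))
cand [280.8, 210.8, 80.2, 48.3] (array([0.56482953, 0.20109252, 0.06864649]), np.float64(0.46692859029973494))
cand [276.5, 266.2, 115.7, 74.1] (array([0.57453984, 0.17858989, 0.06499844]), np.float64(0.9724886637685458))
off [-0.00140362  0.00022085]
[0.37, 0.05, 1.28, 0.05, 0.0, -0.02, 1] 
[0.37, 0.05, 1.28, 0.05, 0.0, -0.02, 1]
```

>>> {"name": "servo_tool", "arguments": {"increments": [[0.37,0.05,1.2,0,0,0,1],[0.38,0.07,1.2,0,0,0,1],[0,0,1,0,0,0,1],[0,0,0,0,0,0,1],[0,0,0,0,0,0,1]]}}

```text
clock: 38.15
position: [0.5756, 0.1862, 0.0699]
ee_rot: [-0.0, 0.683, 0.731, -0.001]
contact_force: [-0.2, -0.1, -1.4]
width: 0.0565
gripper_force: 38.0
```

>>> {"name": "servo_tool", "arguments": {"increments": [[0,0,0,0,0,0,1],[0,0,0,0,0,0,1],[0,0,0,0,0,0,1],[0,0,0,0,0,0,1],[0,0,0,0,0,0,1]]}}

```text
clock: 38.65
position: [0.576, 0.1862, 0.0708]
ee_rot: [0.0, 0.683, 0.731, 0.0]
contact_force: [-0.1, -0.6, -0.2]
width: 0.0567
gripper_force: 38.0
```

```bash
python3 - <<'E'
from h import *
s=manip.get_state();print(pose()[0],s["contact_force"],s["width"],s["gripper_force"])
b=held(.0155); plan([(.5764,.186,.041,-86.1)],[3],g=1)
E
```

```text
[0.57600807 0.18616943 0.07081301] [-0.0993334  -0.57431724 -0.16846913] 0.05667610589631724 37.996230884382385
cand [274.4, 265.0, 116.1, 73.4] (array([0.57565339, 0.18694588, 0.0647423 ]), np.float64(0.9693438074021964))
cand [278.3, 223.3, 89.6, 21.0] (array([0.57554622, 0.19767518, 0.06340577]), np.float64(0.3314404085860209))
cand [245.8, 209.7, 4.8, 2.5] (array([0.57600807, 0.18816943, 0.068     ]), np.float64(0.0))
[-0.01, 0.01, 0.99, 0.01, 0.0, 0.0, 1] 
[-0.01, 0.01, 0.99, 0.01, 0.0, 0.0, 1] 
[-0.01, 0.01, 0.99, 0.01, 0.0, 0.0, 1]
```

>>> {"name": "servo_tool", "arguments": {"increments": [[-0.1,0.03,1,0,0,0,1],[0,0,1,0,0,0,1],[0,0,0.7,0,0,0,1],[0,0,0.3,0,0,0,1],[0,0,0,0,0,0,1]]}}

```text
clock: 39.25
position: [0.5758, 0.1851, 0.0401]
ee_rot: [-0.0, 0.683, 0.731, -0.001]
contact_force: [0.1, -0.7, -1.7]
width: 0.0567
gripper_force: 41.1
```

>>> {"name": "servo_tool", "arguments": {"increments": [[0,0,0,0,0,0,1],[0,0,0,0,0,0,1],[0,0,0,0,0,0,-0.5],[0,0,0,0,0,0,-0.8],[0,0,0,0,0,0,-0.8]]}}

```text
clock: 39.75
position: [0.5765, 0.1853, 0.0409]
ee_rot: [0.0, 0.683, 0.731, 0.0]
contact_force: [1.2, -0.1, -0.3]
width: 0.0767
gripper_force: 0.0
```

>>> {"name": "servo_tool", "arguments": {"increments": [[0,0,0,0,0,0,-0.8],[0,0,-3,0,0,0,-0.8],[0,0,-4,0,0,0,-1],[0,0,-4,0,0,0,-1],[0,0,-1,0,0,0,-1]]}}

```text
clock: 40.25
position: [0.5791, 0.1858, 0.1658]
ee_rot: [0.003, 0.683, 0.731, 0.004]
contact_force: [0.5, -0.3, 0.3]
width: 0.0851
gripper_force: 0.0
```

```bash
python3 - <<'E'
from h import *
s=manip.get_state();print(pose()[0])
cal,im=snap("wrist","w9"); cv2.imwrite("pics/w9c.png",cv2.resize(im[100:320,160:400,::-1],(600,550)))
for m in finder.silhouettes("angle1","wrist"):
    if m["region"].sum()>300:print(m["p"],m["box"],fit(ANG,[(cal,m["region"])],(.5767,.1853,.068),.0220))
for m in finder.silhouettes("lid","wrist"): print("lid",m["p"],m["box"])
V=[]
for cam in("top","scene"):
    c=optics.get_calibration(cam); optics.get_image(cam)
    m=pick("lid",cam,c,(.565,.373),.01)
    if m is not None: print(cam,m.sum(),fit(np.r_[box(.136,.124,0,.004),HAND],[(c,m)],(.565,.373,.068)))
plan([(.565,.373,.20,3.9)],[20])
E
```

```text
[0.57910918 0.1858307  0.16577714]
0.78 [272.0, 203.9, 62.2, 43.3] (array([0.57600632, 0.1855723 , 0.06806387]), np.float64(0.9676335948103333))
0.56 [272.8, 210.5, 198.2, 168.0] (array([ 0.61374304,  0.22939325, -0.51648413]), np.float64(0.10904708976658707))
lid 0.58 [271.3, 33.5, 160.0, 67.1]
lid 0.53 [272.4, 212.4, 197.2, 168.2]
top 1818 (array([0.56109484, 0.37432785, 0.08422903]), np.float64(0.7016787384026549))
scene 1819 (array([0.56442489, 0.37723248, 0.04497556]), np.float64(0.960819530366527))
[0.94, 0.01, -0.21, -0.01, -0.01, -4.5, -1] 
[0.94, 0.09, -0.21, -0.01, -0.01, -4.5, -1] 
[0.93, 0.16, -0.21, -0.01, -0.01, -4.5, -1] 
[0.91, 0.23, -0.21, -0.01, -0.01, -4.5, -1] 
[0.89, 0.3, -0.21, -0.01, -0.01, -4.5, -1] --
[0.86, 0.37, -0.21, -0.01, -0.01, -4.5, -1] 
[0.83, 0.44, -0.21, -0.01, -0.01, -4.5, -1] 
[0.8, 0.5, -0.21, -0.01, -0.01, -4.5, -1] 
[0.75, 0.56, -0.21, -0.01, -0.01, -4.5, -1] 
[0.71, 0.62, -0.21, -0.01, -0.01, -4.5, -1] --
[0.66, 0.67, -0.21, -0.01, -0.01, -4.5, -1] 
[0.6, 0.72, -0.21, -0.01, -0.01, -4.5, -1] 
[0.54, 0.77, -0.21, -0.01, -0.01, -4.5, -1] 
[0.48, 0.81, -0.21, -0.01, -0.01, -4.5, -1] 
[0.42, 0.84, -0.21, -0.01, -0.01, -4.5, -1] --
[0.35, 0.87, -0.21, -0.01, -0.01, -4.5, -1] 
[0.28, 0.9, -0.21, -0.01, -0.01, -4.5, -1] 
[0.21, 0.92, -0.21, -0.01, -0.01, -4.5, -1] 
[0.13, 0.93, -0.21, -0.01, -0.01, -4.5, -1] 
[0.06, 0.94, -0.21, -0.01, -0.01, -4.5, -1] --
```

View pics/w9c.png

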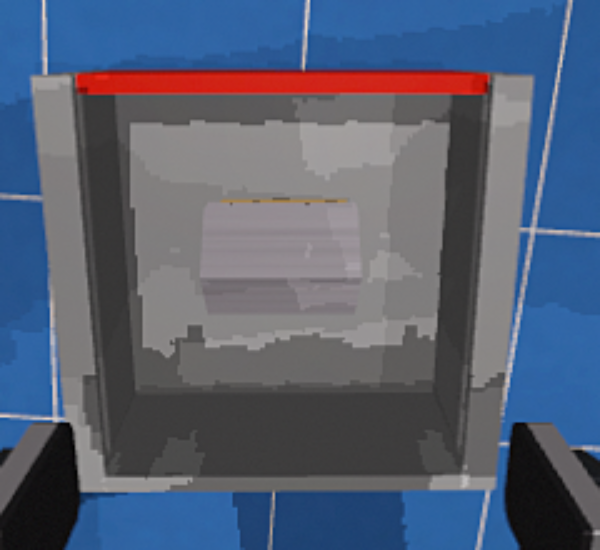

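All three sections sit flush in one stack at crop (280,255). Now to fetch the lid.

>>> {"name": "servo_tool", "arguments": {"increments": [[3,0,-0.6,0,0,0,-1],[4,0,-0.6,0,0,0,-1],[4,0,-0.6,0,0,0,-1],[4,0,-0.6,0,0,0,-1],[4,0,-0.6,0,0,0,-1]]}}

```text
clock: 41.1
position: [0.5627, 0.3759, 0.1891]
ee_rot: [-0.0, 0.683, 0.731, -0.001]
contact_force: [0.1, 0.1, 0.2]
width: 0.0854
gripper_force: 0.0
```

>>> {"name": "servo_tool", "arguments": {"increments": [[0,0,0,0,0,-8,-1],[0,0,0,0,0,-8,-1],[0,0,0,0,0,-8,-1],[0,0,0,0,0,-8,-1],[0,0,0,0,0,-8,-1]]}}

```text
clock: 41.6
position: [0.5628, 0.3745, 0.1886]
ee_rot: [-0.001, 0.389, 0.921, -0.001]
contact_force: [-0.2, 0.7, 0.3]
width: 0.0852
gripper_force: 0.0
```

>>> {"name": "servo_tool", "arguments": {"increments": [[0,0,0,0,0,-8,-1],[0,0,0,0,0,-8,-1],[0,0,0,0,0,-8,-1],[0,0,0,0,0,-8,-1],[0,0,0,0,0,-8,-1]]}}

```text
clock: 42.1
position: [0.5628, 0.3744, 0.1887]
ee_rot: [-0.001, 0.05, 0.999, -0.001]
contact_force: [-0.1, -0.4, -0.4]
width: 0.0854
gripper_force: 0.0
```

>>> {"name": "servo_tool", "arguments": {"increments": [[0,0,0,0,0,-8,-1],[0,0,0,0,0,-2,-1],[0,0,0,0,0,0,-1],[0,0,0,0,0,0,-1],[0,0,0,0,0,0,-1]]}}

```text
clock: 42.6
position: [0.5632, 0.3747, 0.1899]
ee_rot: [-0.001, -0.034, 0.999, -0.0]
contact_force: [0.4, 0.7, -0.3]
width: 0.0851
gripper_force: 0.0
```

```bash
python3 - <<'E'
from h import *
p=pose()[0]; print(p)
cal,im=snap("wrist","w10")
m=pick("lid","wrist",cal,(.565,.374),.0)
hm=np.zeros((420,560),bool)
q=proj(cal,[[.564,.374,.02]])[0].astype(int); b=(im.max(2)<60); n,l,st,ce=cv2.connectedComponentsWithStats(b.astype(np.uint8)); i=l[q[1],q[0]]; print(q,i,st[i])
if i: print("handle",fit(HAND,[(cal,l==i)],(.564,.374,.068),0))
if m is not None: print(m.sum(),fit(np.r_[box(.136,.124,0,.004)],[(cal,m|(l==i) if i else m)],(.564,.374,.068)))
plan([(.564,.374,.08,3.9),(.564,.374,.016,3.9)],[4,3])
E
```

```text
[0.56323255 0.37467066 0.18987993]
[276 198] 7 [271 177  11  42 458]
handle (array([0.56350274, 0.37359129, 0.07119004]), np.float64(0.888350103042793))
13469 (array([0.56246565, 0.37337834, 0.06636604]), np.float64(0.9905385299252387))
[-0.02, -0.02, 2.76, 0.0, -0.01, -0.01, -1] 
[-0.02, -0.02, 2.76, 0.0, -0.01, -0.01, -1] 
[-0.02, -0.02, 2.76, 0.0, -0.01, -0.01, -1] 
[-0.02, -0.02, 2.76, 0.0, -0.01, -0.01, -1] 
[0.0, 0.0, 2.13, 0.0, 0.0, 0.0, -1] --
[0.0, 0.0, 2.13, 0.0, 0.0, 0.0, -1] 
[0.0, 0.0, 2.13, 0.0, 0.0, 0.0, -1]
```

>>> {"name": "servo_tool", "arguments": {"increments": [[0,-0.05,3,0,0,0,-1],[0,-0.05,3.5,0,0,0,-0.6],[0,0,3.5,0,0,0,-0.3],[0,0,3.5,0,0,0,-0.3],[0,0,2.5,0,0,0,-0.3]]}}

```text
clock: 43.2
position: [0.5624, 0.3732, 0.0282]
ee_rot: [-0.001, -0.034, 0.999, -0.001]
contact_force: [0.0, 0.3, -0.2]
width: 0.0555
gripper_force: 0.0
```

>>> {"name": "servo_tool", "arguments": {"increments": [[0,0,1,0,0,0,-0.3],[0,0,0.25,0,0,0,-0.3],[0,0,0,0,0,0,0],[0,0,0,0,0,0,1],[0,0,0,0,0,0,1]], "squeeze": 50}}

```text
clock: 43.7
position: [0.5645, 0.3743, 0.0198]
ee_rot: [0.001, -0.034, 0.999, 0.001]
contact_force: [-0.3, 0.2, -0.5]
width: 0.0146
gripper_force: 0.0
```

>>> {"name": "servo_tool", "arguments": {"increments": [[0,0,0,0,0,0,1],[0,0,0,0,0,0,1],[0,0,0,0,0,0,1],[0,0,0,0,0,0,1],[0,0,0,0,0,0,1]]}}

```text
clock: 44.2
position: [0.5645, 0.3743, 0.0199]
ee_rot: [0.001, -0.034, 0.999, 0.001]
contact_force: [-0.1, 0.1, 6.5]
width: 0.0104
gripper_force: 52.1
```

>>> {"name": "servo_tool", "arguments": {"increments": [[0,0,-0.5,0,0,0,1],[0,0,-1.5,0,0,0,1],[-0.1,0,-1.6,0,0,0,1],[0,0,-1.6,0,0,0,1],[0,0,-0.9,0,0,0,1]]}}

```text
clock: 44.7
position: [0.5651, 0.3742, 0.0812]
ee_rot: [0.001, -0.034, 0.999, 0.001]
contact_force: [0.5, -0.5, -1.2]
width: 0.0108
gripper_force: 51.1
```

>>> {"name": "servo_tool", "arguments": {"increments": [[0,0,0,0,0,0,1],[0,0,0,0,0,0,1],[0,0,0,0,0,0,1],[0,0,0,0,0,0,1],[0,0,0,0,0,0,1]]}}

```text
clock: 45.2
position: [0.5641, 0.3736, 0.0784]
ee_rot: [-0.001, -0.034, 0.999, -0.0]
contact_force: [-0.1, 0.0, -1.5]
width: 0.011
gripper_force: 51.1
```

```bash
python3 - <<'E'
from h import *
s=manip.get_state(); p=s["position"]; print(p,s["ee_rot"],s["contact_force"],s["moment"])
for cam in("wrist","scene"):
    cal=optics.get_calibration(cam); optics.get_image(cam)
    m=pick("lid",cam,cal,(.563,.374),.06)
    if m is not None: print(cam,m.sum(),fit(box(.136,.124,0,.004) if cam=="wrist" else np.r_[box(.136,.124,0,.004),HAND],[(cal,m)],(.563,.374,.068),p[2]-.0199))
    m=pick("case",cam,cal,(.5765,.1853),.05)
    if m is not None: print(cam,"case",fit(CASE,[(cal,m)],(.5765,.1853,.068)))
c=np.array([.5764,.1855]);y=np.array([-np.sin(.067),np.cos(.067)]); print("line x at tcp y",c+y*((p[1]-c[1])/y[1]))
E
```

```text
[0.56412606 0.37362892 0.07836721] [-5.90064578e-04 -3.39165566e-02  9.99424461e-01 -2.55409797e-04] [-0.14013048  0.0068915  -1.47876999] [ 0.00525213  0.02089103 -0.00879254]
wrist 37457 (array([0.56238548, 0.37292015, 0.06542578]), np.float64(0.7523538924237158))
scene 1731 (array([0.56564924, 0.37360368, 0.07295424]), np.float64(0.8171706958360143))
scene case (array([0.57702525, 0.18638071, 0.07323654]), np.float64(0.8679591726521575))
line x at tcp y [0.56377647 0.37362892]
```

>>> {"name": "servo_tool", "arguments": {"increments": [[0,0,-0.3,0,0,0,1],[0,-1,0,0,0,0,1],[0,-1,0,0,0,0,1],[0,-1,0,0,0,0,1],[0,0,0,0,0,0,1]]}}

```text
clock: 46.0
position: [0.5665, 0.3418, 0.0821]
ee_rot: [-0.0, -0.033, 0.999, -0.0]
contact_force: [-0.2, -0.1, -1.3]
width: 0.0109
gripper_force: 51.1
```

>>> {"name": "servo_tool", "arguments": {"increments": [[0,0,0,0,0,0,1],[0,0,0,0,0,0,1],[0,0,0,0,0,0,1],[0,0,0,0,0,0,1],[0,0,0,0,0,0,1]]}}

```text
clock: 46.5
position: [0.5664, 0.3442, 0.082]
ee_rot: [-0.0, -0.034, 0.999, 0.0]
contact_force: [-0.2, 0.6, -0.7]
width: 0.0109
gripper_force: 51.1
```

```bash
python3 - <<'E'
from h import *
s=manip.get_state(); p=s["position"]; print(p,s["ee_rot"],s["contact_force"])
c=np.array([.5764,.1855]);y=np.array([-np.sin(.067),np.cos(.067)]); print("line x at tcp y",c+y*((p[1]-c[1])/y[1]))
cal,im=snap("scene","s4"); cv2.imwrite("pics/s4c.png",cv2.resize(im[110:260,320:520,::-1],(800,600),interpolation=cv2.INTER_CUBIC))
E
```

```text
[0.56642467 0.34417    0.08204929] [-8.89357481e-06 -3.41117304e-02  9.99418024e-01  5.30842298e-05] [-0.16228322  0.62975921 -0.69600323]
line x at tcp y [0.56575317 0.34417   ]
```

View pics/s4c.png

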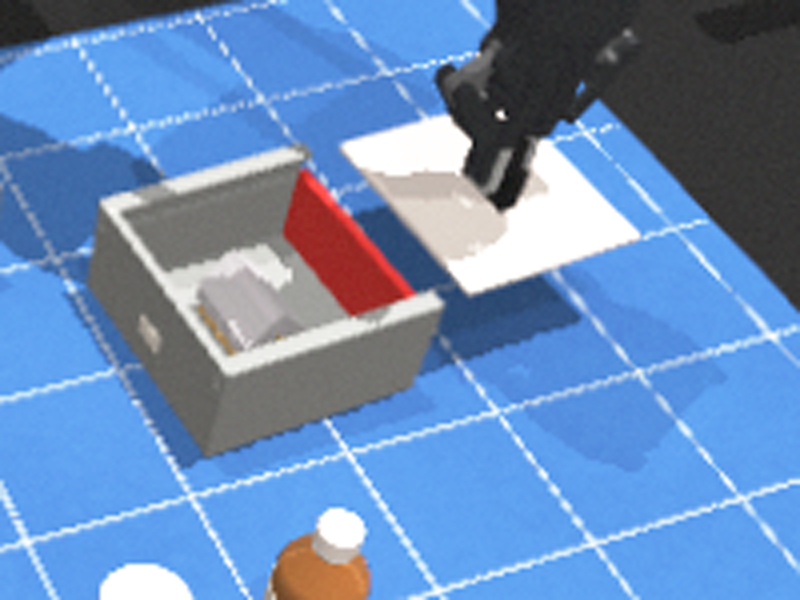

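The lid is level and lined up with the open +y end, its near edge at crop (405,220) facing the red lip. I'll slide it in slowly.

>>> {"name": "servo_tool", "arguments": {"increments": [[0,-0.5,0.05,0,0,0,1],[0,-0.8,0,0,0,0,1],[0,-0.8,0,0,0,0,1],[0,-0.8,0,0,0,0,1],[0,-0.8,0,0,0,0,1]]}}

```text
clock: 47.05
position: [0.5691, 0.306, 0.0817]
ee_rot: [0.0, -0.034, 0.999, -0.0]
contact_force: [0.9, -0.0, -1.6]
width: 0.0106
gripper_force: 51.1
```

>>> {"name": "servo_tool", "arguments": {"increments": [[0,-0.5,0,0,0,0,1],[0,-0.5,0,0,0,0,1],[0,-0.5,0,0,0,0,1],[0,-0.5,0,0,0,0,1],[0,-0.5,0,0,0,0,1]]}}

```text
clock: 47.55
position: [0.5707, 0.2817, 0.0816]
ee_rot: [0.0, -0.034, 0.999, 0.0]
contact_force: [0.4, 0.9, -0.9]
width: 0.0107
gripper_force: 51.1
```

>>> {"name": "servo_tool", "arguments": {"increments": [[0,-1,0,0,0,0,1],[0,-1,0,0,0,0,1],[0,-1,0,0,0,0,1],[0,-1,0,0,0,0,1],[0,-1,0,0,0,0,1]]}}

```text
clock: 48.05
position: [0.5742, 0.2311, 0.0816]
ee_rot: [0.0, -0.034, 0.999, 0.0]
contact_force: [-0.2, 0.1, -1.0]
width: 0.0108
gripper_force: 51.1
```

>>> {"name": "servo_tool", "arguments": {"increments": [[0,-1,0,0,0,0,1],[0,-1,0,0,0,0,1],[0,-1,0,0,0,0,1],[0,-0.8,0,0,0,0,1],[0,0,0,0,0,0,1]]}}

```text
clock: 48.55
position: [0.5768, 0.1931, 0.0816]
ee_rot: [-0.0, -0.033, 0.999, -0.0]
contact_force: [-0.2, 0.6, -1.3]
width: 0.0111
gripper_force: 51.1
```

>>> {"name": "servo_tool", "arguments": {"increments": [[0,0,0,0,0,0,1],[0,0,0,0,0,0,1],[0,0,0,0,0,0,1],[0,0,0,0,0,0,1],[0,0,0,0,0,0,1]]}}

```text
clock: 49.05
position: [0.5766, 0.1945, 0.0816]
ee_rot: [0.0, -0.034, 0.999, 0.0]
contact_force: [-1.0, -0.4, -0.9]
width: 0.0107
gripper_force: 51.1
```

>>> {"name": "servo_tool", "arguments": {"increments": [[0,-0.4,0,0,0,0,1],[0,-0.4,0,0,0,0,1],[0,0,0,0,0,0,1],[0,0,0,0,0,0,1],[0,0,0,0,0,0,1]]}}

```text
clock: 49.55
position: [0.5772, 0.1862, 0.0816]
ee_rot: [-0.0, -0.034, 0.999, 0.0]
contact_force: [1.1, 0.2, -1.6]
width: 0.0107
gripper_force: 51.1
```

>>> {"name": "servo_tool", "arguments": {"increments": [[0,0,0.2,0,0,0,1],[0,0,0.2,0,0,0,1],[0,0,0.2,0,0,0,1],[0,0,0,0,0,0,1],[0,0,0,0,0,0,1]]}}

```text
clock: 50.05
position: [0.5771, 0.1863, 0.0754]
ee_rot: [-0.0, -0.034, 0.999, 0.0]
contact_force: [-0.8, -0.2, -1.3]
width: 0.0111
gripper_force: 51.1
```

```bash
python3 - <<'E'
from h import *
s=manip.get_state(); p=s["position"]; print(p,s["ee_rot"],s["contact_force"],s["moment"])
E
```

```text
[0.57714383 0.18628094 0.07544817] [-1.25456822e-04 -3.39642896e-02  9.99423039e-01  4.15866138e-06] [-0.79299892 -0.22240127 -1.33140451] [0.00985369 0.00016759 0.04368138]
```

>>> {"name": "servo_tool", "arguments": {"increments": [[0,0,0.12,0,0,0,1],[0,0,0,0,0,0,1],[0,0,0,0,0,0,-0.3],[0,0,0,0,0,0,-0.3],[0,0,0,0,0,0,-0.3]]}}

```text
clock: 50.55
position: [0.5775, 0.1863, 0.0747]
ee_rot: [0.0, -0.034, 0.999, 0.0]
contact_force: [0.3, 0.2, 0.1]
width: 0.054
gripper_force: 0.0
```

>>> {"name": "servo_tool", "arguments": {"increments": [[0,0,-2,0,0,0,-0.3],[0,0,-4,0,0,0,-1],[0,0,-4,0,0,0,-1],[0,0,-4,0,0,0,-1],[0,0,-3,0,0,0,-1]]}}

```text
clock: 51.05
position: [0.5779, 0.1864, 0.2476]
ee_rot: [0.002, -0.034, 0.999, 0.0]
contact_force: [-0.5, 0.8, -0.1]
width: 0.0857
gripper_force: 0.0
```

>>> {"name": "servo_tool", "arguments": {"increments": [[2,0,-3,0,0,0,-1],[2,0,-3,0,0,0,-1],[0,0,0,0,0,0,-1],[0,0,0,0,0,0,-1],[0,0,0,0,0,0,-1]]}}

```text
clock: 51.55
position: [0.5372, 0.1834, 0.3033]
ee_rot: [-0.001, -0.034, 0.999, -0.0]
contact_force: [-0.1, 0.0, 0.1]
width: 0.0855
gripper_force: 0.0
```

```bash
python3 - <<'E'
from h import *
print(pose()[0])
cal,im=snap("wrist","w11")
q=proj(cal,[[.5765,.1855,.08]])[0].astype(int); n,l,st,ce=cv2.connectedComponentsWithStats((im.max(2)<60).astype(np.uint8)); i=l[q[1],q[0]]
if i: print("handle",fit(HAND,[(cal,l==i)],(.5765,.1855,.068),.054))
b,_=cv2.Rodrigues(np.zeros(3)),0
c2,im2=snap("scene","s5"); a=cv2.resize(im2[110:260,320:520,::-1],(400,300),interpolation=cv2.INTER_CUBIC); x,y=q; w=cv2.resize(im[max(y-110,0):y+90,max(x-130,0):x+130][:,:,::-1],(400,300))
t,im3=snap("top","t5"); tt=cv2.resize(im3[90:330,30:470,::-1],(550,300))
cv2.imwrite("pics/f.png",np.vstack([np.hstack([a,w]),np.hstack([tt,np.zeros((300,250,3),np.uint8)])]))
print(angles(("top","scene")).__len__())
for n in("bottle","jar","driver"):
    for d in finder.tip_of(n,"top")[:2]: print(n,d["p"],np.round(ray(t,d["at"],0)[0],3))
E
```

```text
[0.53716803 0.18340846 0.30332163]
0
bottle 0.81 [0.772 0.116 0.   ]
jar 0.57 [0.758 0.029 0.   ]
driver 0.89 [ 0.682 -0.443  0.   ]
```

View pics/f.png

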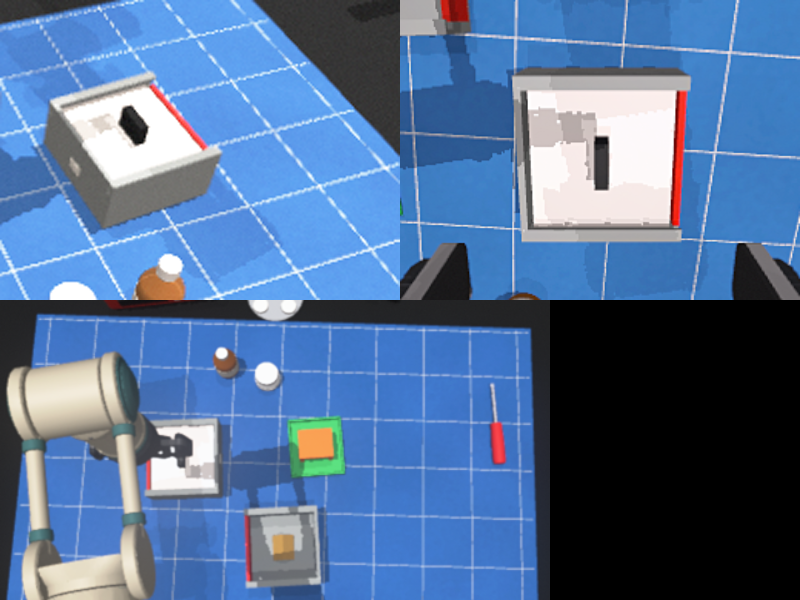

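The lid is closed flat behind the red lip, no loose sections remain, the block is in the tray and the bystanders haven't moved. I'm handing the job in.

```bash
python3 -c "
from rig import manip
print(manip.sign_off())"
```

```text
the job is handed in; nothing more can be done
None
```

The job is handed in but no verdict came back: the three angle sections present are nested on the saddle, the block stands in the tray, the lid is closed behind the red lip, and the bottle, jar and screwdriver look undisturbed in the last pictures.

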